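Mount the bar light in the camera rig with its cross rod

TASK

Push the blue bar light across the rig's base plate until its whole back lies flat and parallel against the aluminium rail, between the two grey side plates. Then take the steel rod from its rest by its red knob and thread it through the near side plate, the light's gold clamp block and the far side plate, until the knob is fully home against the near plate, and let go with the light still against the rail. Do not disturb the lens, ring light, dish, weight and jar that stand about.

Things in the scene. Friction and masses are not known exactly. Their poses are not given: they have to be found in the camera images.
- rig: The fixed rig: black base plate 205 x 240 x 10 mm with a green sheet let in, two grey side plates and a rail. Origin on the table under the base plate; the base reaches from x -130 to +75, y -120 to +120 mm. x points square to the rail, towards it (away from the robot); y along hole axis and rail, to the side from which the rod comes (robot's left); z up. Place and yaw vary.
- near_hole (a point): Centre of the 18 mm hole in the near (robot's left) side plate at its outer face, where the rod enters, 54 mm above the table. Axes as rig: the rod goes in along -y. Each side plate is 50 mm wide (x, centred on the hole), 12 mm thick (y), its top 74 mm above the table; their inner faces are 130 mm apart.
- far_hole (a point): Centre of the 18 mm hole in the far side plate at its outer face, where the rod comes out: 154 mm from near_hole along -y, on the same level axis. Axes as rig.
- rail_face (a point): Middle of the foot of the rail's front face (the face towards -x), on the base plate's upper face, 10 mm above the table. The aluminium rail is 130 mm long (y), filling the space between the plates, and 20 mm high. Its face lies 18 mm beyond the hole axis in x. Axes as rig.
- lamp_center (a point): Centre of the light's blue body, half-way up (14 mm above its underside). The body is 32 (x) x 96 (y) x 28 mm high. Axes as the rig's once flush: x points to the back (the face that goes to the rail), a white strip is on the front. Flush, this centre is 16 mm in front of the rail face; it may lie anywhere along the rail between the plates (17 mm play each way).
- lamp_hole (a point): Centre of the 20 mm through hole (along the light's y, 24 mm long) in the gold clamp block, 30 mm above lamp_center. When the light is flush with the rail this hole is in line with those of the side plates.
- lamp: The loose blue bar light, 0.25 to 0.45 kg, standing on the base plate in front of the rail, askew by up to 0.25 rad. Origin: centre of its underside, 14 mm below lamp_center. A gold clamp block, 32 (x) x 24 (y) mm, rises from the middle of its top to 60 mm above its underside (70 mm above the table).
- rod_knob (a point): Centre of the rod's red grip knob, a cylinder 28 mm in diameter, 36 mm long: grasp it here, from above. y is the rod's axis, from tip to knob; x and z turn as the rod rolls. The steel shaft, 14 mm in diameter and 162 mm long, begins 18 mm from here in -y; with the knob home this point is 18 mm outside near_hole.
- rod_tip (a point): The end of the rod's tapered nose (6 mm wide at the end, full 14 mm after 10 mm), on its axis, 180 mm from rod_knob. Axes as rod_knob. With the knob home it stands 8 mm out of the far plate.
- rod: The loose rod, 0.15 to 0.25 kg, balance point about 55 mm from rod_knob towards the tip; origin and axes as rod_knob. At first it lies level in the rest, its axis 50 mm above the table, knob to the robot's left, within 0.28 rad of the world y direction.
- rest: Fixed grey plastic rest, base 50 x 120 x 10 mm, with two posts (40 mm wide) whose U-slots, 17 mm wide and open upwards, hold the rod 30 mm and 130 mm from rod_knob; tops 57 mm above the table. Lift the rod straight up 30 mm or more to clear them. Origin on the table under its middle, y along the rod.
- lens: Bystander: black camera lens, 40 mm in diameter, 40 mm high, standing on the front right corner of the base plate; origin at its underside.
- ring_light: Bystander: white ring light, 110 mm across, 24 mm high, lying flat behind the rig; origin at its underside.
- dish: Bystander: flat glass dish, 90 mm across, 15 mm high, on the table between the robot and the rod's path; origin at its underside.
- weight: Bystander: brass balance weight, 32 mm in diameter, 50 mm high; origin at its underside.
- jar: Bystander: amber jar with white lid, 56 mm in diameter, 75 mm high; origin at its underside.
Mind the look-alikes: they are no part of the job. Several things have the shape of the lamp; the one meant has the colours described above.

How it is judged:
By the outcome, as a careful person would: the job done as asked, in the order asked, and still so for the second after the job is handed in, with the robot touching nothing.
It also fails if it takes over 72 s, if anything falls off the work surface, if the arm or the gripper's body presses on something with over 40 N, if the wrist force passes 120 N, or if a joint passes its speed limit or range.

ROBOT

A 6-joint arm with a two-finger parallel gripper is mounted at the origin on the work surface. World frame = base frame: x ahead of the robot, y to its left, z up, the work surface at z = 0. Lengths are in m, angles in rad, forces in N, time in s.
With the tool pointing down it reaches from about 0.325 to 1 m from the base axis. Payload 5.1 kg.
Tool frame: the origin (TCP) lies on the centre line of the jaws, within the pads' length; the fingertips stand 17 mm ahead of it and the grasp point (between the pads) lies 2 mm behind it; z points along the fingers, y is the direction in which the jaws open and shut (so a half turn about z gives the same grasp; the last joint's range is limited). The gripper opens to 85 mm and grips with 20 to 120 N. Pads are 22 mm wide; open, the fingers measure 114 mm over their backs; the gripper's body (76 mm by 85 mm) begins 54 mm behind the grasp point. The pads swing forward as they close: fully open they stand 13 mm farther back than shut.
Start: joints at [-1.189, 0.124, 1.65, -0, 1.367, -0.083], TCP at [0.291, -0.581, 0.248] pointing down, gripper open.
Joint ranges: [-2.61, 2.61], [-1.02, 2.33], [0.03, 2.71], [-1.35, 4.49], [0.32, 2.68], [-2.91, 2.91]. Speed limits (rad/s): [2.57, 2.57, 3.14, 3.14, 3.14, 3.14].

INTERFACE

Orientations are given as a unit quaternion [x, y, z, w].
In Python, from plant import ctrl, viewer, models gives the robot as it stands.
- The arm moves only by the tool carry_out, never from a script. Its argument "increments" is one flat list of numbers, 7 for each row, row after row: the shift along the tool's x, y, z scaled (see below), then the turn, a rotation vector about the tool's x, y, z scaled (see below), then the finger opening in mm, from 0 to 85.4. In form: [dx, dy, dz, rx, ry, rz, grip, dx, dy, dz, rx, ry, rz, grip, ...]. A call has 1 to 12 rows; each row is the pose to reach, as a shift and turn from the pose measured when the call began, along the tool's axes at that moment; what a row does not reach only later rows make up. The controller multiplies each number of a shift by 500 mm and each number of a turn by 90 degrees. A row lasts 1/10 s, in which the tool goes at most 50 mm and 8.59 degrees, less where a joint would pass 70% of its speed; a pose out of reach is approached as far as the arm can. A call with a number of a shift or a turn outside -1 to 1 is refused whole. A call with a gripper value outside its range is refused whole. The fingers move at their own pace and stop on an object; "squeeze" is the grip in N (left out, the last holds). Time passes only in rows, so rows that repeat a pose let the fingers close. It gives the time, the measured TCP pose, the force and the opening at its end, in the units of the state.
- ctrl.read_state(): the state, without advancing time (a new reading comes with each control period).
- viewer.read_camera(name): name is "scene" or "side" or "wrist"; returns a dict with "img" (400x640x3 uint8, red, green, blue), "depth" (400x640 float32, m along the optical axis (not along the pixel's ray), 0 where there is no reading), "vertical_fov" (degrees; the focal length in pixels is half the picture's height over the tangent of half this angle, whatever the lens; pixels are square), "cx", "cy" (the principal point, pixels), "R" (3x3) and "t" (3): a world point X has camera coordinates R X + t. Camera axes: x right, y down, z forward; pixel columns grow to the right and rows downward; lengths in m; the calibration is good to about 2 mm. The wrist camera is an equidistant fisheye: a pixel r from the principal point sees the ray r / f radians off the axis. A picture is of the moment at which its call begins.
- ctrl.finish_job(): hands the job in, once; it reports no verdict.
Trained networks look in a picture, given as the dict that the camera call returned (one of the last four; its "shot" number tells which), for a name from the list of things; names that differ only in an ending like _2 or _b are one class to them, and where a whole thing is asked for, a point or a joint stands for the part that bears it (a point fixed in the world has none). Each returns a list of dicts, best first, with "confidence" (0 to 1); they miss things now and then, are a little off and sometimes report something else, mostly with a low value. They report only what shows in the picture. A call takes as long as a camera call. They do not tell look-alikes from the thing itself.
- models.recognise(picture, thing): "centre" ([column, row] in pixels, amid what is visible of it).
- models.landmark_of(picture, thing): "centre" ([column, row] in pixels: a listed point, or the origin of a listed thing).
The state is a dict: "clock": time; "joint_pos": joint angles; "dq": joint speeds; "joint_torque": joint torques, N m; "eef_pos": TCP position; "tcp_rot": TCP orientation; "ft_force": force on the tool from outside, world axes, zero at the start; "ft_torque": the same for the moment, N m; "gripper_width": finger opening in m.
Only numpy, scipy, OpenCV 4.12 (cv2) and the standard library are available. Lean on these libraries where they do the work, as an engineer would, in place of code of your own. Each camera call takes 0.05 s, during which the arm holds its last target.

## Working session

There is one attempt and no reset: what is moved stays moved. The work goes in short steps, Python scripts to look and compute and a tool call to move; the robot and the scene stay as the last step left them, time stands still between calls to the robot, and variables do not carry over. Pictures are saved under pics/ and viewed, and the job is handed in when it is done.

Besides the shell and the picture viewer there is one more tool, called after "Request:" as name(argument=value, ...), one argument or row to a line, values as JSON. carry_out: Moves the arm, as the interface text tells. Its arguments: {"type":"object","properties":{"increments":{"type":"array"},"squeeze":{"type":"number"}},"required":["increments"]}

```bash
mkdir -p pics; ls; cat > h.py <<'E'
import numpy as np, cv2
from plant import ctrl, viewer, models
def shot(name,fn=None):
    p=viewer.read_camera(name)
    if fn: cv2.imwrite('pics/'+fn,p['img'][:,:,::-1])
    return p
def f(p): return p['img'].shape[0]/2/np.tan(np.radians(p['vertical_fov'])/2)
def ray(p,u,v):
    x=(u-p['cx'])/f(p); y=(v-p['cy'])/f(p)
    d=p['R'].T@np.array([x,y,1.]); c=-p['R'].T@p['t']; return c,d
def atz(p,u,v,z):
    c,d=ray(p,u,v); return c+d*(z-c[2])/d[2]
def bydepth(p,u,v):
    c,d=ray(p,u,v); return c+d*p['depth'][int(round(v)),int(round(u))]
def proj(p,X):
    q=p['R']@np.asarray(X)+p['t']; return q[:2]/q[2]*f(p)+[p['cx'],p['cy']]
E
python3 - <<'E'
from h import *
s=ctrl.read_state(); print(s)
for n in ['scene','side','wrist']:
    p=shot(n,n+'0.png'); print(n,p['vertical_fov'],p['cx'],p['cy'],(-p['R'].T@p['t']).round(3))
    if n!='wrist':
        for t in ['near_hole','far_hole','rail_face','lamp_center','lamp_hole','rod_knob','rod_tip','lens','ring_light','dish','weight','jar','rest','rig']:
            for d in models.landmark_of(p,t)[:3]:
                print(n,t,np.round(d['centre'],1),round(d['confidence'],2))
E
```

```text
pics
{'clock': 0.0, 'joint_pos': array([-1.18861250e+00,  1.24509726e-01,  1.65166624e+00,  1.21581859e-05,
        1.36749552e+00, -8.26155693e-02]), 'dq': array([ 0.00055051,  0.00024433, -0.00067516, -0.00118175, -0.00095948,
       -0.0009899 ]), 'joint_torque': array([ 9.30065908e-04, -4.23616469e+01, -3.65451443e+01, -1.03268928e-05,
        6.91347712e-03,  9.38898324e-06]), 'eef_pos': array([ 0.29111239, -0.58052723,  0.24705458]), 'tcp_rot': array([ 9.73116273e-01,  2.30312047e-01, -1.49220360e-04, -1.02866497e-03]), 'ft_force': array([0.20626864, 0.76930546, 0.14828091]), 'ft_torque': array([-0.03675279,  0.03195164,  0.00284902]), 'gripper_width': 0.08527857493835393}
scene 44.82091782650169 325.3909066268495 204.25632036899736 [ 1.295 -0.572  0.832]
scene near_hole [298.2 241.7] 0.73
scene near_hole [236.7 258.3] 0.59
scene far_hole [237.8 259.4] 0.62
scene rail_face [273.6 270.2] 0.63
scene lamp_center [179.5 292.9] 0.88
scene lamp_center [261.6 239.5] 0.79
scene lamp_center [172.4 205.5] 0.79
scene lamp_hole [262.7 324.9] 0.91
scene lamp_hole [261.3 238.4] 0.88
scene la
[... 775 characters left out ...]
mp_center [445.8 184.8] 0.76
side lamp_hole [363.6 146.9] 0.93
side lamp_hole [347.4 173.7] 0.89
side lamp_hole [293.3 148.4] 0.75
side rod_knob [238.5 294.4] 0.85
side rod_knob [378.8 177.6] 0.66
side rod_knob [230.1 214.2] 0.41
side rod_tip [280.9 243.5] 0.98
side lens [378.1 179.3] 0.5
side ring_light [250.6 185.4] 0.95
side ring_light [347.2 174.6] 0.51
side dish [342.  258.4] 0.57
side weight [230.9 213.6] 0.72
side jar [202.4 240.8] 0.76
side jar [377.8 177.5] 0.32
side rest [279.8 245.1] 0.72
side rest [346.1 185. ] 0.43
side rig [336.8 186.5] 0.79
side rig [281.5 239.5] 0.5
side rig [237.5 295.4] 0.47
wrist 65.70646984690485 320.4784621802931 198.36690790638616 [ 0.363 -0.546  0.374]
```

View pics/scene0.png

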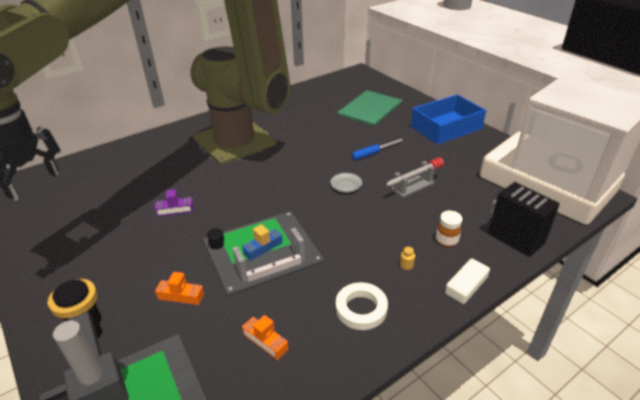

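View pics/side0.png

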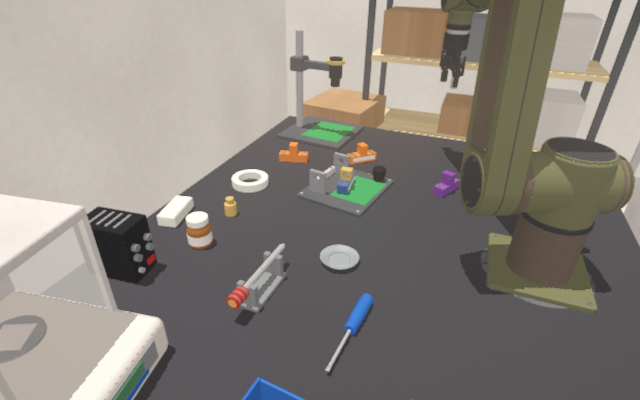

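```bash
python3 - <<'E'
from h import *
a=shot('scene')['img'];b=shot('side')['img']
A=cv2.resize(a[190:310,190:340],None,fx=5,fy=5,interpolation=cv2.INTER_CUBIC)
B=cv2.resize(b[130:220,290:410],None,fx=6,fy=6,interpolation=cv2.INTER_CUBIC)
C=cv2.resize(b[230:320,210:330],None,fx=6,fy=6,interpolation=cv2.INTER_CUBIC)
D=cv2.resize(a[145:205,370:460],None,fx=8,fy=8,interpolation=cv2.INTER_CUBIC)
for n,i in zip('ABCD',(A,B,C,D)): cv2.imwrite(f'pics/c{n}.png',i[:,:,::-1])
E
```

```text
(no output)
```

View pics/cA.png

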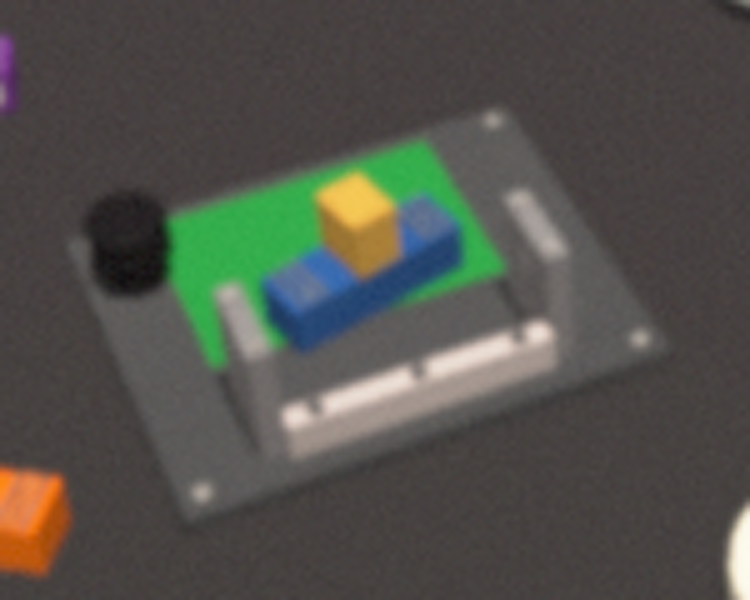

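View pics/cB.png

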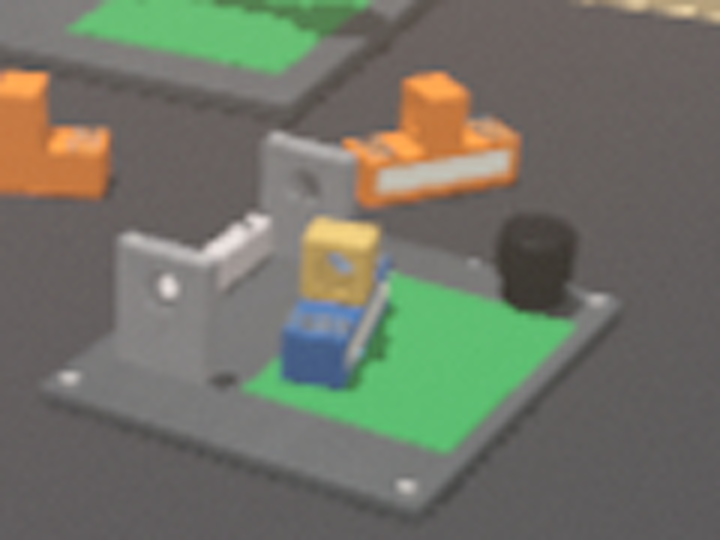

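View pics/cC.png

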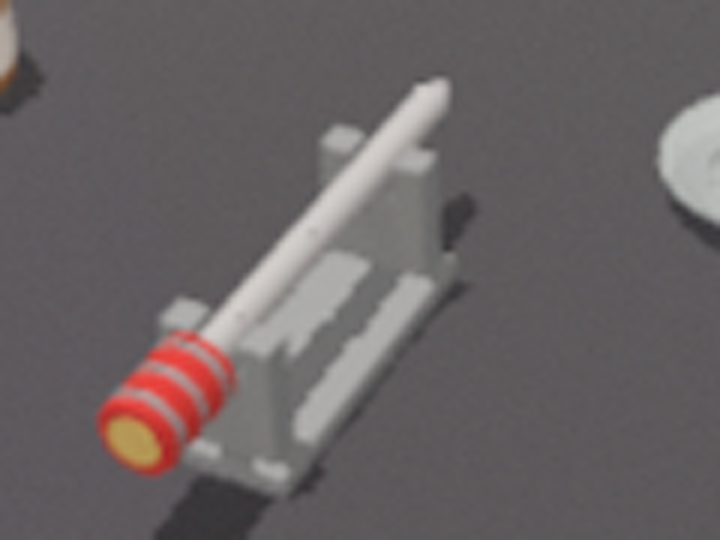

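View pics/cD.png

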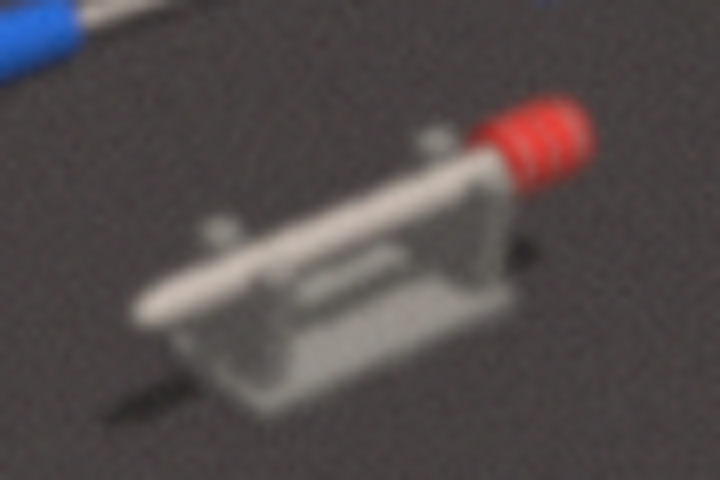

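```bash
cat > fit0.py <<'E'
from h import *
from scipy.optimize import least_squares
pa=shot('scene');pb=shot('side')
A=lambda U,V:(pa,((U+.5)/5-.5+190,(V+.5)/5-.5+190))
B=lambda U,V:(pb,((U+.5)/6-.5+290,(V+.5)/6-.5+130))
C=lambda U,V:(pb,((U+.5)/6-.5+210,(V+.5)/6-.5+230))
D=lambda U,V:(pa,((U+.5)/8-.5+370,(V+.5)/8-.5+145))
def rz(t): return np.array([[np.cos(t),-np.sin(t),0],[np.sin(t),np.cos(t),0],[0,0,1]])
def fit(obs,x0,mk):
    def r(q): return np.concatenate([proj(p,mk(q,L))-uv for (p,uv),L in obs])
    s=least_squares(r,x0,loss='soft_l1'); return s.x,r(s.x).reshape(-1,2)
# rig; q=x,y,yaw,hx ; L=(x,y,z,flag plate)
rig=[(A(70,240),(-.13,-.12,.01,0)),(A(190,522),(.075,-.12,.01,0)),(A(668,345),(.075,.12,.01,0)),(A(505,105),(-.13,.12,.01,0)),
(A(215,290),(-.025,-.077,.074,1)),(A(240,283),(-.025,-.065,.074,1)),(A(247,360),(.025,-.077,.074,1)),(A(270,350),(.025,-.065,.074,1)),
(A(508,197),(-.025,.065,.074,1)),(A(530,190),(-.025,.077,.074,1)),(A(567,250),(.025,.077,.074,1)),(A(545,258),(.025,.065,.074,1)),
(A(283,408),(.018,-.065,.03,1)),(A(530,325),(.018,.065,.03,1)),
(B(418,510),(-.13,.12,.01,0)),(B(45,385),(.075,.12,.01,0)),(B(615,302),(-.13,-.12,.01,0)),
(B(118,235),(.025,.077,.074,1)),(B(208,262),(-.025,.077,.074,1)),(B(167,287),(0,.077,.054,1)),(B(305,182),(0,-.065,.054,1))]
mk=lambda q,L: np.array([q[0],q[1],0])+rz(q[2])@np.array([L[0]+L[3]*q[3],L[1],L[2]])
q,r=fit(rig,[.6,-.3,0,.03],mk); print('rig',q.round(4)); print(r.round(1).tolist())
for nm,L in dict(near=(0,.077,.054,1),far=(0,-.077,.054,1),rail=(.018,0,.01,1)).items(): print(nm,mk(q,L).round(4))
lamp=[(A(265,277),(-.016,-.048,.038)),(A(300,318),(.016,-.048,.038)),(A(462,235),(.016,.048,.038)),(A(425,197),(-.016,.048,.038)),
(A(302,348),(.016,-.048,.01)),(A(460,260),(.016,.048,.01)),
(A(318,195),(-.016,-.012,.07)),(A(352,173),(-.016,.012,.07)),(A(397,205),(.016,.012,.07)),(A(358,223),(.016,-.012,.07)),
(B(283,378),(.016,.048,.01)),(B(347,385),(-.016,.048,.01)),(B(340,262),(0,.012,.054)),(B(303,240),(.016,.012,.07)),(B(378,250),(-.016,.012,.07)),(B(282,322),(.016,.048,.038)),(B(350,333),(-.016,.048,.038))]
ml=lambda q,L: np.array([q[0],q[1],0])+rz(q[2])@np.array(L)
l,r=fit(lamp,[.6,-.3,0],ml); print('lamp',l.round(4)); print(r.round(1).tolist())
d=rz(-q[2])@(np.array([l[0],l[1],0])-[q[0],q[1],0]); print('lamp in rig rel hole axis',d[0]-q[3],d[1],'dyaw',l[2]-q[2])
# rod q=x,y,yaw (knob)
rod=[(C(137,443),(0,.018,.05)),(C(437,97),(0,-.180,.05)),(D(570,140),(0,.018,.05)),(D(148,308),(0,-.178,.05))]
k,r=fit(rod,[.5,.2,0],ml); print('rod',k.round(4)); print(r.round(1).tolist())
E
python3 fit0.py
```

```text
rig [ 0.5348 -0.1994 -0.1798  0.0312]
[[-1.0, -0.1], [-1.0, -0.1], [1.2, 0.8], [0.3, -0.2], [-0.3, -0.1], [-0.2, -0.4], [0.2, 0.1], [0.8, 0.4], [-0.8, -0.2], [-0.5, -0.3], [0.6, 0.7], [0.2, 0.7], [-0.6, 0.6], [2.8, -0.8], [0.4, -0.4], [-1.1, -0.1], [2.0, -0.6], [0.3, 1.1], [0.3, 0.8], [-0.6, 0.8], [0.2, 0.8]]
near [ 0.5792 -0.1292  0.054 ]
far [ 0.5517 -0.2808  0.054 ]
rail [ 0.5832 -0.2082  0.01  ]
lamp [ 0.5096 -0.1922  0.0742]
[[-1.1, 0.4], [-0.6, -0.7], [0.1, -2.3], [-0.3, -1.2], [0.2, 1.8], [1.2, 1.2], [-0.4, 0.1], [1.2, 0.1], [-0.1, 0.4], [-0.7, 1.3], [-0.0, 0.5], [0.0, 1.1], [-0.5, 1.8], [0.5, -0.2], [-1.2, -0.3], [0.5, 1.4], [0.0, 1.2]]
lamp in rig rel hole axis -0.05720788944940951 0.002613373396508927 dyaw 0.25395760272284146
rod [ 0.5427  0.3689 -0.0458]
[[-0.3, 0.5], [1.0, -1.2], [0.2, -0.6], [0.3, 1.0]]
```

```bash
cat >> h.py <<'E'
from scipy.spatial.transform import Rotation as Ro
def rigT(rx,ry,z,rig=(0.5348,-0.1994,-0.1798,0.0312)):
    x,y,t,h=rig; X=rx+h; c,s=np.cos(t),np.sin(t)   # rx relative to hole axis
    return np.array([x+c*X-s*ry,y+s*X+c*ry,z])
def inc(pos,yaw,pitch=0):
    s=ctrl.read_state(); R0=Ro.from_quat(s['tcp_rot'])
    Rt=Ro.from_euler('z',yaw)*Ro.from_euler('x',np.pi)
    if pitch: Rt=Rt*Ro.from_rotvec([0,pitch,0])
    d=R0.inv().apply(np.asarray(pos)-s['eef_pos']); rv=(R0.inv()*Rt).as_rotvec()
    print('from',s['eef_pos'].round(4),'to',np.round(pos,4),'dist',np.linalg.norm(d).round(4),'ang',np.degrees(np.linalg.norm(rv)).round(1))
    print('inc',(d/.5).round(4).tolist(),(rv/(np.pi/2)).round(4).tolist())
E
python3 - <<'E'
from h import *
p=shot('scene');b=shot('side')
for t,u,v in [('jar',448,230),('weight',407,262),('dish',345,184),('lens',216,239)]: print(t,bydepth(p,u,v).round(3))
inc(rigT(-.11,0.003,.21),-.18)
E
```

```text
jar [0.764 0.175 0.056]
weight [0.764 0.045 0.025]
dish [0.414 0.137 0.004]
lens [ 0.452 -0.284  0.048]
from [ 0.2913 -0.581   0.2483] to [ 0.4578 -0.1824  0.21  ] dist 0.4337 ang 36.9
inc [0.6551, -0.5635, 0.0766] [-0.0, 0.0, 0.4105]
```

Request:
carry_out(
  increments=[0.655, -0.5635, 0.0766, 0, 0, 0.4105, 60, 0.655, -0.5635, 0.0766, 0, 0, 0.4105, 60, 0.655, -0.5635, 0.0766, 0, 0, 0.4105, 60, 0.655, -0.5635, 0.0766, 0, 0, 0.4105, 60, 0.655, -0.5635, 0.0766, 0, 0, 0.4105, 60, 0.655, -0.5635, 0.0766, 0, 0, 0.4105, 60, 0.655, -0.5635, 0.0766, 0, 0, 0.4105, 60, 0.655, -0.5635, 0.0766, 0, 0, 0.4105, 60, 0.655, -0.5635, 0.0766, 0, 0, 0.4105, 60, 0.655, -0.5635, 0.0766, 0, 0, 0.4105, 60, 0.655, -0.5635, 0.0766, 0, 0, 0.4105, 60, 0.655, -0.5635, 0.0766, 0, 0, 0.4105, 60],
)

```text
clock: 3.05
eef_pos: [0.4577, -0.1831, 0.2103]
tcp_rot: [0.996, -0.09, 0.0, 0.0]
ft_force: [-0.4, -0.0, 0.4]
gripper_width: 0.0598
```

```bash
python3 - <<'E'
from h import *
s=ctrl.read_state();print(s['clock'],s['eef_pos'],s['gripper_width'],s['joint_pos'].round(3))
p=shot('wrist','w1.png'); print(p['vertical_fov'],p['R'].round(4).tolist(),p['t'])
for t in ['near_hole','far_hole','rail_face','lamp_center','lamp_hole','lens']:
    for d in models.landmark_of(p,t)[:3]: print(t,np.round(d['centre'],1),round(d['confidence'],2))
E
```

```text
3.05 [ 0.45767937 -0.18313586  0.2102875 ] 0.059848886299515854 [-0.489 -0.205  2.034 -0.     1.312  1.262]
65.70646984690485 [[-0.18, -0.9837, -0.0004], [-0.9347, 0.171, 0.3117], [-0.3066, 0.0565, -0.9502]] [-0.09806785  0.43071812  0.49516228]
near_hole [315.3 130.3] 0.63
near_hole [234.2  69.7] 0.59
far_hole [404.   70.9] 0.73
far_hole [316.7 130. ] 0.32
rail_face [321.4 128. ] 0.41
lamp_center [319.9 127.2] 0.94
lamp_center [506.3  88.4] 0.91
lamp_hole [317.1 132.8] 0.61
lamp_hole [520.3  90. ] 0.6
lamp_hole [436.4 332. ] 0.4
lens [407.3 184.2] 0.9
lens [319.9 128.1] 0.74
```

View pics/w1.png

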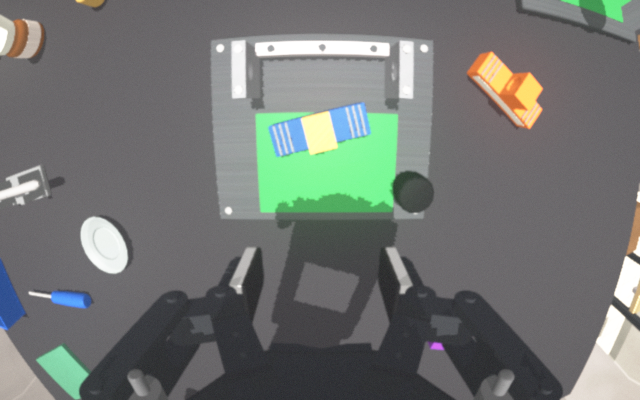

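```bash
python3 - <<'E'
import cv2
i=cv2.imread('pics/w1.png')
cv2.imwrite('pics/w1c.png',cv2.resize(i[30:230,200:445],None,fx=3,fy=3,interpolation=cv2.INTER_CUBIC))
E
```

```text
(no output)
```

View pics/w1c.png

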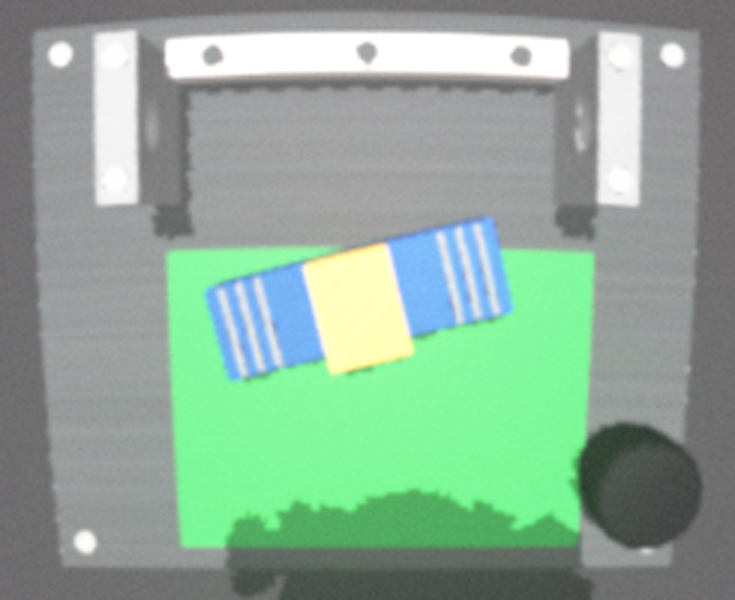

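```bash
cat >> h.py <<'E'
def projw(p,X):
    q=p['R']@np.asarray(X)+p['t']; r=np.hypot(q[0],q[1]); th=np.arctan2(r,q[2])
    return q[:2]/r*th*f(p)+[p['cx'],p['cy']]
def rz(t): return np.array([[np.cos(t),-np.sin(t),0],[np.sin(t),np.cos(t),0],[0,0,1]])
def fitw(p,obs,x0,mk):
    from scipy.optimize import least_squares
    r=lambda q: np.concatenate([projw(p,mk(q,L))-uv for uv,L in obs])
    s=least_squares(r,x0,loss='soft_l1'); return s.x,r(s.x).reshape(-1,2)
mkr=lambda q,L: np.array([q[0],q[1],0])+rz(q[2])@np.array([L[0]+L[3]*q[3],L[1],L[2]])
mkl=lambda q,L: np.array([q[0],q[1],0])+rz(q[2])@np.array(L)
E
cat > fit1.py <<'E'
from h import *
p=shot('wrist')
W=lambda U,V:np.array([(U+.5)/3-.5+200,(V+.5)/3-.5+30])
T=.074
rig=[(W(95,33),(.025,.077,T,1)),(W(137,33),(.025,.065,T,1)),(W(137,204),(-.025,.065,T,1)),(W(97,204),(-.025,.077,T,1)),
(W(597,33),(.025,-.065,T,1)),(W(639,33),(.025,-.077,T,1)),(W(640,205),(-.025,-.077,T,1)),(W(597,205),(-.025,-.065,T,1)),
(W(167,77),(.018,.065,.03,1)),(W(569,77),(.018,-.065,.03,1)),
(W(33,30),(.075,.12,.01,0)),(W(700,30),(.075,-.12,.01,0)),(W(65,567),(-.13,.12,.01,0)),(W(672,566),(-.13,-.12,.01,0))]
q,r=fitw(p,rig,[.53,-.2,-.18,.03],mkr); print('rig',q.round(4)); print(r.round(1).tolist())
for nm,L in dict(near=(0,.077,.054,1),far=(0,-.077,.054,1),rail=(.018,0,.01,1)).items(): print(nm,mkr(q,L).round(4))
la=[(W(207,290),(.016,.048,.038)),(W(490,218),(.016,-.048,.038)),(W(512,310),(-.016,-.048,.038)),(W(233,380),(-.016,.048,.038)),
(W(303,265),(.016,.012,.07)),(W(387,243),(.016,-.012,.07)),(W(413,353),(-.016,-.012,.07)),(W(330,375),(-.016,.012,.07))]
l,r=fitw(p,la,[.51,-.19,.07],mkl); print('lamp',l.round(4)); print(r.round(1).tolist())
d=rz(-q[2])@np.array([l[0]-q[0],l[1]-q[1],0]); print('lamp rel axis',d[0]-q[3],d[1],l[2]-q[2])
E
python3 fit1.py
```

```text
rig [ 0.5338 -0.1989 -0.1795  0.0316]
[[0.1, 0.9], [-0.4, -0.4], [0.3, -0.2], [0.1, 0.6], [0.8, -0.4], [0.3, 0.8], [-0.6, 0.2], [0.4, -0.6], [0.2, -0.3], [-0.8, -0.4], [-0.8, -0.3], [0.8, -0.4], [-1.2, 0.5], [0.2, 0.5]]
near [ 0.5787 -0.1288  0.054 ]
far [ 0.5512 -0.2803  0.054 ]
rail [ 0.5827 -0.2078  0.01  ]
lamp [ 0.5093 -0.1916  0.0678]
[[-1.6, -0.2], [1.0, -0.9], [1.1, 0.5], [-1.3, 1.0], [0.2, 0.2], [-0.5, 0.6], [-0.2, -0.3], [0.7, -0.9]]
lamp rel axis -0.057059440999773156 0.0027969434770683857 0.24725446513951926
```

```bash
sed -i 's/rig=(0.5348,-0.1994,-0.1798,0.0312)/rig=(0.534,-0.199,-0.1795,0.0315)/' h.py; python3 - <<'E'
from h import *
inc(rigT(-.11,0.002,.035),-.1795)
E
```

```text
from [ 0.4576 -0.1829  0.21  ] to [ 0.4571 -0.183   0.035 ] dist 0.175 ang 0.1
inc [-0.0009, 0.0004, 0.35] [0.0, 0.0, -0.0009]
```

Request:
carry_out(
  increments=[0, 0, 0.1, 0, 0, 0, 60, 0, 0, 0.2, 0, 0, 0, 60, 0, 0, 0.28, 0, 0, 0, 60, 0, 0, 0.32, 0, 0, 0, 60, 0, 0, 0.345, 0, 0, 0, 60, 0, 0, 0.35, 0, 0, 0, 60, 0, 0, 0.35, 0, 0, 0, 60],
)

```text
clock: 4.15
eef_pos: [0.4583, -0.1833, 0.0358]
tcp_rot: [0.996, -0.09, 0.001, 0.0]
ft_force: [1.5, -0.4, -0.1]
gripper_width: 0.0602
```

```bash
python3 - <<'E'
from h import *
for rx in (-.06,-.03,-.025): inc(rigT(rx,0.002,.035),-.1795)
p=shot('wrist','w2.png')
E
```

```text
from [ 0.4583 -0.1833  0.0358] to [ 0.5063 -0.1919  0.035 ] dist 0.0488 ang 0.1
inc [0.0976, -0.0002, 0.0016] [0.0002, -0.0007, -0.001]
from [ 0.4583 -0.1833  0.0358] to [ 0.5358 -0.1973  0.035 ] dist 0.0788 ang 0.1
inc [0.1576, -0.0003, 0.0017] [0.0002, -0.0007, -0.001]
from [ 0.4583 -0.1833  0.0358] to [ 0.5408 -0.1982  0.035 ] dist 0.0838 ang 0.1
inc [0.1676, -0.0003, 0.0017] [0.0002, -0.0007, -0.001]
```

View pics/w2.png

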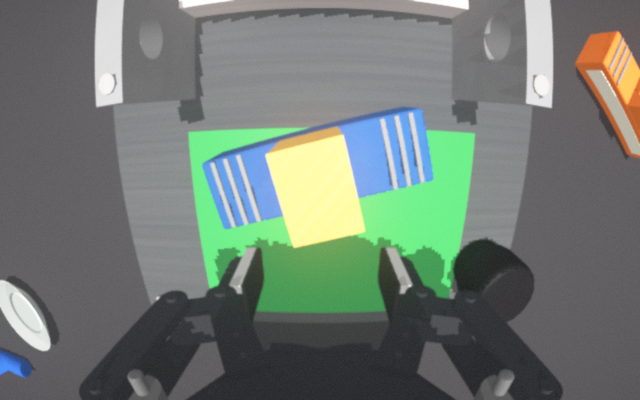

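Fingers straddle the gold block in front of the blue body (left pad at (245,270), right at (395,270)); the lens at (490,280) is clear. Pushing.

Request:
carry_out(
  increments=[0.012, 0, 0, 0, 0, 0, 60, 0.024, 0, 0, 0, 0, 0, 60, 0.034, 0, 0, 0, 0, 0, 60, 0.044, 0, 0, 0, 0, 0, 60, 0.054, 0, 0, 0, 0, 0, 60, 0.064, 0, 0, 0, 0, 0, 60, 0.074, 0, 0, 0, 0, 0, 60, 0.084, 0, 0, 0, 0, 0, 60, 0.094, 0, 0, 0, 0, 0, 60, 0.104, 0, 0, 0, 0, 0, 60, 0.114, 0, 0, 0, 0, 0, 60, 0.12, 0, 0, 0, 0, 0, 60],
)

```text
clock: 5.4
eef_pos: [0.5183, -0.1944, 0.0365]
tcp_rot: [0.996, -0.09, 0.001, 0.001]
ft_force: [-1.6, 0.4, -0.9]
gripper_width: 0.0605
```

```bash
python3 - <<'E'
from h import *
for rx in (-.03,-.025): inc(rigT(rx,0.002,.035),-.1795)
p=shot('wrist','w3.png')
E
```

```text
from [ 0.5183 -0.1944  0.0365] to [ 0.5358 -0.1973  0.035 ] dist 0.0179 ang 0.2
inc [0.0356, -0.0006, 0.0031] [0.0005, -0.0016, -0.001]
from [ 0.5183 -0.1944  0.0365] to [ 0.5408 -0.1982  0.035 ] dist 0.0229 ang 0.2
inc [0.0456, -0.0006, 0.0032] [0.0005, -0.0016, -0.001]
```

View pics/w3.png

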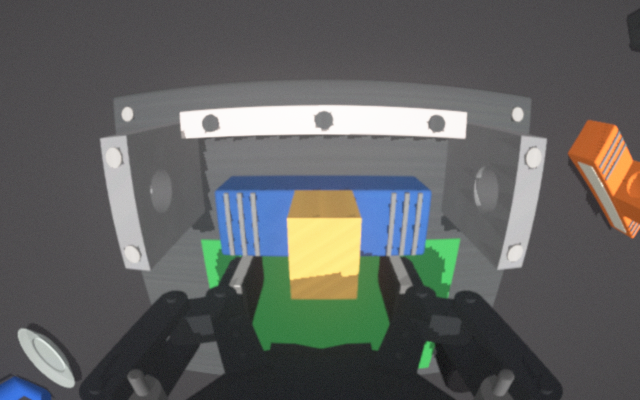

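The lamp is now parallel to the rail, centred between the plates. Continuing.

Request:
carry_out(
  increments=[0.01, 0, 0.002, 0, 0, 0, 60, 0.018, 0, 0.002, 0, 0, 0, 60, 0.025, 0, 0.002, 0, 0, 0, 60, 0.032, 0, 0.002, 0, 0, 0, 60, 0.037, 0, 0.002, 0, 0, 0, 60, 0.041, 0, 0.002, 0, 0, 0, 60, 0.041, 0, 0.002, 0, 0, 0, 60],
)

```text
clock: 6.15
eef_pos: [0.5392, -0.1983, 0.0358]
tcp_rot: [0.996, -0.09, 0.002, 0.001]
ft_force: [-0.1, -0.2, 0.2]
gripper_width: 0.0602
```

```bash
python3 - <<'E'
from h import *
for rx in (-.025,): inc(rigT(rx,0.002,.035),-.1795)
p=shot('wrist','w4.png')
E
```

```text
from [ 0.5392 -0.1983  0.0358] to [ 0.5408 -0.1982  0.035 ] dist 0.0018 ang 0.2
inc [0.003, -0.0007, 0.0017] [0.0006, -0.0025, -0.001]
```

View pics/w4.png

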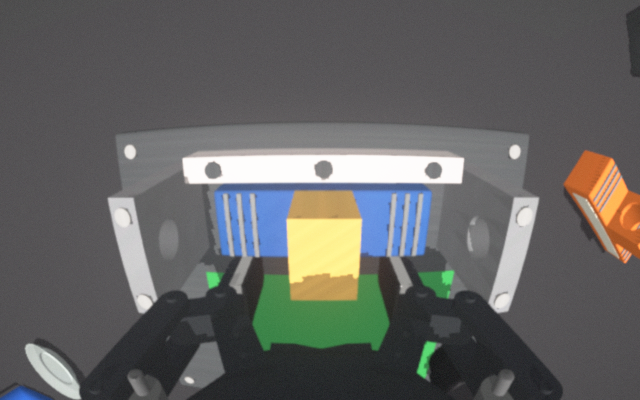

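Request:
carry_out(
  increments=[0.003, 0, 0, 0, 0, 0, 60, 0.005, 0, 0, 0, 0, 0, 60, 0.005, 0, 0, 0, 0, 0, 60],
)

```text
clock: 6.5
eef_pos: [0.5407, -0.1986, 0.0358]
tcp_rot: [0.996, -0.09, 0.001, 0.0]
ft_force: [-5.8, 0.9, 4.0]
gripper_width: 0.0599
```

Request:
carry_out(
  increments=[0.002, 0, 0, 0, 0, 0, 60, 0.004, 0, 0, 0, 0, 0, 60, 0.004, 0, 0, 0, 0, 0, 60],
)

```text
clock: 6.8
eef_pos: [0.5407, -0.1986, 0.0359]
tcp_rot: [0.996, -0.09, -0.002, 0.0]
ft_force: [-10.2, 0.4, 8.4]
gripper_width: 0.06
```

```bash
python3 - <<'E'
from h import *
p=shot('wrist')
cv2.imwrite('pics/w5.png',cv2.resize(p['img'][130:280,180:470],None,fx=2.7,fy=2.7,interpolation=cv2.INTER_CUBIC)[:,:,::-1])
E
```

```text
(no output)
```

View pics/w5.png

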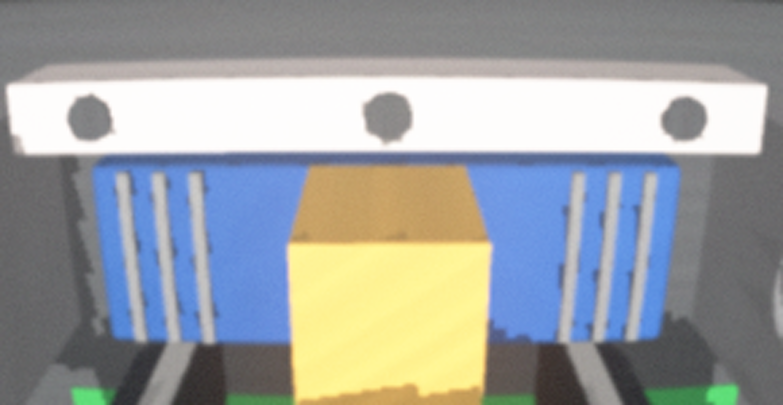

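Hard contact (10 N, no further motion), back flush and parallel. Back off straight, then rise.

Request:
carry_out(
  increments=[-0.006, 0, 0, 0, 0, 0, 60, -0.02, 0, 0, 0, 0, 0, 60, -0.06, 0, 0, 0, 0, 0, 60, -0.1, 0, 0, 0, 0, 0, 60, -0.1, 0, -0.1, 0, 0, 0, 85, -0.1, 0, -0.2, 0, 0, 0, 85, -0.1, 0, -0.3, 0, 0, 0, 85, -0.1, 0, -0.36, 0, 0, 0, 85, -0.1, 0, -0.36, 0, 0, 0, 85],
)

```text
clock: 7.75
eef_pos: [0.4953, -0.1911, 0.2231]
tcp_rot: [0.996, -0.09, 0.004, 0.002]
ft_force: [0.3, -0.6, -0.1]
gripper_width: 0.0855
```

```bash
python3 - <<'E'
from h import *
p=shot('wrist')
cv2.imwrite('pics/w6.png',cv2.resize(p['img'][20:230,190:450],None,fx=2.8,fy=2.8,interpolation=cv2.INTER_CUBIC)[:,:,::-1])
# rod pre-grasp pose; tool x at yaw pi/2 + rodyaw(-.046)
ry=-.0458; k=np.array([.5427,.3689]); c=k+0.09*np.array([np.sin(ry),-np.cos(ry)])
yaw=np.pi/2+ry
inc([k[0]-.0*0,k[1]-.09,.22],yaw)
inc([k[0],k[1]-.09,.22],yaw-np.pi)
E
```

```text
from [ 0.4938 -0.1904  0.2196] to [0.5427 0.2789 0.22  ] dist 0.4718 ang 97.7
inc [-0.0722, -0.9409, -0.0033] [0.0027, -0.0, -1.0857]
from [ 0.4938 -0.1904  0.2196] to [0.5427 0.2789 0.22  ] dist 0.4718 ang 82.3
inc [-0.0722, -0.9409, -0.0033] [-0.0, -0.0026, 0.9143]
```

View pics/w6.png

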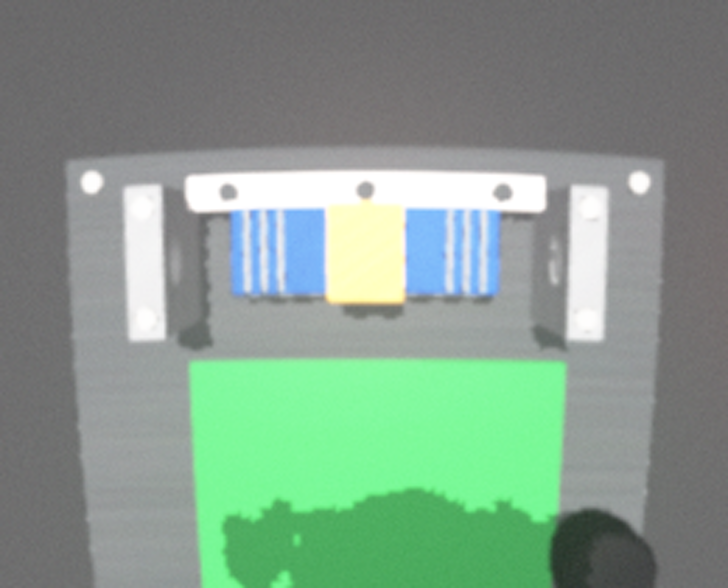

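Request:
carry_out(
  increments=[-0.072, -0.94, -0.003, 0, 0, -0.95, 85, -0.072, -0.94, -0.003, 0, 0, -0.95, 85, -0.072, -0.94, -0.003, 0, 0, -0.95, 85, -0.072, -0.94, -0.003, 0, 0, -0.95, 85, -0.072, -0.94, -0.003, 0, 0, -0.95, 85, -0.072, -0.94, -0.003, 0, 0, -0.95, 85, -0.072, -0.94, -0.003, 0, 0, -0.95, 85, -0.072, -0.94, -0.003, 0, 0, -0.95, 85, -0.072, -0.94, -0.003, 0, 0, -0.95, 85, -0.072, -0.94, -0.003, 0, 0, -0.95, 85, -0.072, -0.94, -0.003, 0, 0, -0.95, 85, -0.072, -0.94, -0.003, 0, 0, -0.95, 85],
)

```text
clock: 9.0
eef_pos: [0.5418, 0.2782, 0.2177]
tcp_rot: [0.793, 0.61, -0.002, 0.002]
ft_force: [-0.9, -0.0, 0.5]
gripper_width: 0.0855
```

```bash
python3 - <<'E'
from h import *
p=shot('wrist','w7.png')
for t in ['rod_knob','rod_tip','rest']:
    for d in models.landmark_of(p,t)[:3]: print(t,np.round(d['centre'],1),round(d['confidence'],2))
E
```

```text
rod_knob [297.5  95.1] 0.57
rod_tip [339.  261.7] 0.74
rest [315.5 167.2] 0.97
rest [497.1 277. ] 0.18
```

View pics/w7.png

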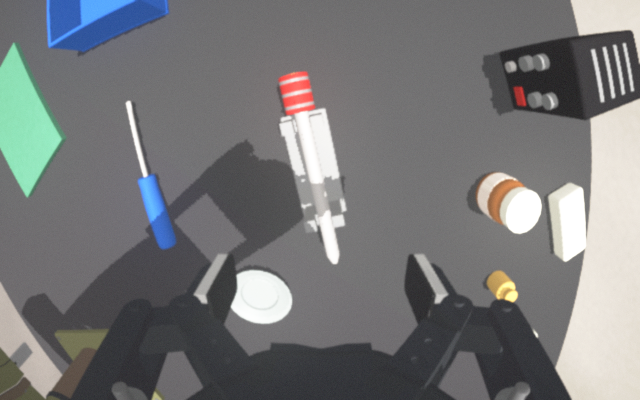

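```bash
python3 - <<'E'
from h import *
p=shot('wrist')
cv2.imwrite('pics/w7c.png',cv2.resize(p['img'][60:275,255:375],None,fx=2.75,fy=2.75,interpolation=cv2.INTER_CUBIC)[:,:,::-1])
obs=[(np.array([297.5,95.1]),(0,0,.05)),(np.array([337,261.]),(0,-.18,.05))]
k,r=fitw(p,obs,[.54,.37,-.05],mkl);print(k.round(4),r.round(1))
E
```

```text
[ 0.5445  0.3645 -0.0384] [[-0.1 -0.6]
 [ 0.1  0.9]]
```

View pics/w7c.png

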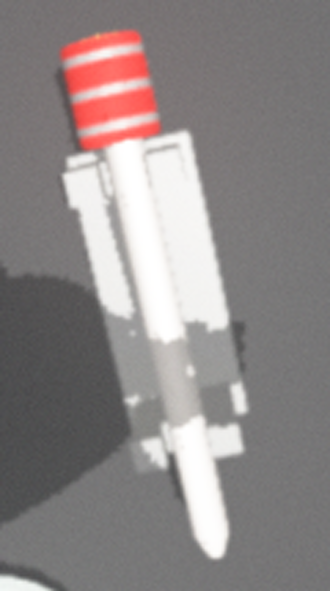

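```bash
python3 - <<'E'
from h import *
p=shot('wrist')
W=lambda U,V:np.array([(U+.5)/2.75-.5+255,(V+.5)/2.75-.5+60])
obs=[(W(120.5,142),(0,-.018,.05)),(W(101,45),(0,.018,.05)),(W(213,556),(0,-.18,.05)),(W(188,420),(0,-.125,.05))]
# last: only lateral meaningful
k,r=fitw(p,obs[:3],[.54,.37,-.05],mkl);print(k.round(4),r.round(1).tolist())
print(projw(p,mkl(k,(0,-.13,.05))), )
inc([k[0],k[1],.2],np.pi/2+k[2]); inc([k[0],k[1],.052],np.pi/2+k[2])
E
```

```text
[ 0.5427  0.366  -0.057 ] [[0.5, 0.8], [-0.4, -0.6], [-0.1, -0.2]]
[322.90123414 220.48804003]
from [0.5429 0.2774 0.2199] to [0.5427 0.366  0.2   ] dist 0.0908 ang 11.7
inc [0.1712, -0.0462, 0.0392] [0.0018, 0.0016, -0.1298]
from [0.5429 0.2774 0.2199] to [0.5427 0.366  0.052 ] dist 0.1898 ang 11.7
inc [0.1719, -0.0472, 0.3352] [0.0018, 0.0016, -0.1298]
```

Request:
carry_out(
  increments=[0.173, -0.0465, 0.04, 0, 0, -0.127, 85, 0.173, -0.0465, 0.04, 0, 0, -0.127, 85, 0.173, -0.0465, 0.04, 0, 0, -0.127, 85, 0.173, -0.0465, 0.12, 0, 0, -0.127, 85, 0.173, -0.0465, 0.2, 0, 0, -0.127, 85, 0.173, -0.0465, 0.24, 0, 0, -0.127, 85, 0.173, -0.0465, 0.24, 0, 0, -0.127, 85],
)

```text
clock: 10.0
eef_pos: [0.5407, 0.3642, 0.0952]
tcp_rot: [0.729, 0.685, -0.004, 0.001]
ft_force: [-0.1, -0.7, -0.6]
gripper_width: 0.0848
```

```bash
python3 - <<'E'
from h import *
p=shot('wrist','w8.png')
inc([.5427,.367,.048],np.pi/2-.052)
E
```

```text
from [0.5422 0.3652 0.0981] to [0.5427 0.367  0.048 ] dist 0.0501 ang 0.7
inc [0.0042, 0.0007, 0.1001] [-0.0002, 0.0031, -0.0069]
```

View pics/w8.png

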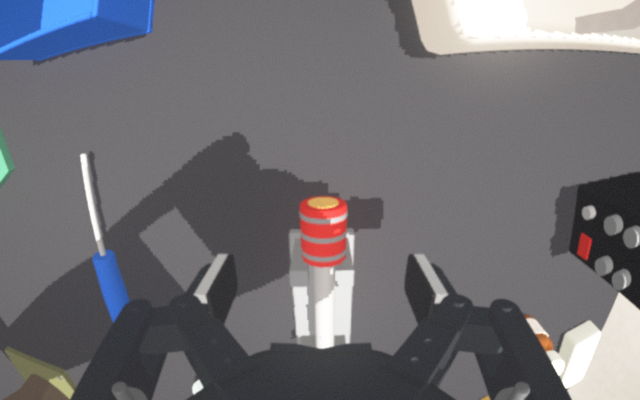

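Request:
carry_out(
  increments=[0.004, 0, 0.04, 0, 0.003, -0.007, 85, 0.004, 0, 0.07, 0, 0.003, -0.007, 85, 0.004, 0, 0.09, 0, 0.003, -0.007, 85, 0.004, 0, 0.1, 0, 0.003, -0.007, 85, 0.004, 0, 0.1, 0, 0.003, -0.007, 85, 0.004, 0, 0.1, 0, 0.003, -0.007, 85],
)

```text
clock: 10.65
eef_pos: [0.5428, 0.3672, 0.0488]
tcp_rot: [0.725, 0.689, 0.0, 0.0]
ft_force: [-0.3, -0.7, -0.0]
gripper_width: 0.0847
```

```bash
python3 - <<'E'
from h import *
s=ctrl.read_state();print(s['eef_pos'],s['ft_force'])
p=shot('wrist','w9.png')
E
```

```text
[0.54278784 0.36716258 0.04877101] [-0.27452172 -0.72910512 -0.01101119]
```

View pics/w9.png

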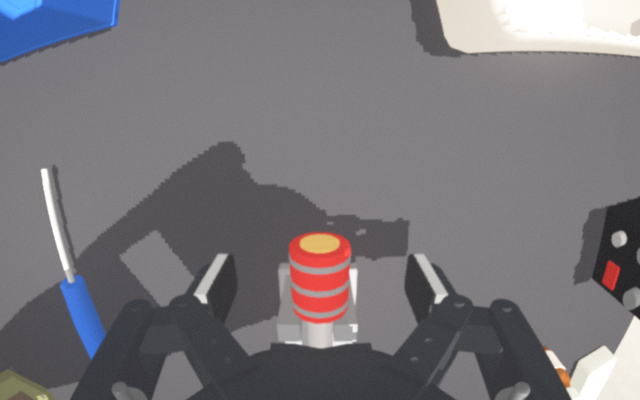

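Knob (320,280) is centred between the jaws (217..430). Closing.

Request:
carry_out(
  increments=[0, 0, 0, 0, 0, 0, 50, 0, 0, 0, 0, 0, 0, 30, 0, 0, 0, 0, 0, 0, 20, 0, 0, 0, 0, 0, 0, 20, 0, 0, 0, 0, 0, 0, 20, 0, 0, 0, 0, 0, 0, 20, 0, 0, 0, 0, 0, 0, 20, 0, 0, 0, 0, 0, 0, 20],
  squeeze=100,
)

```text
clock: 11.5
eef_pos: [0.5427, 0.3674, 0.0493]
tcp_rot: [0.725, 0.689, 0.0, -0.0]
ft_force: [-4.1, 0.1, 5.2]
gripper_width: 0.0252
```

Request:
carry_out(
  increments=[0, 0, -0.01, 0, 0, 0, 20, 0, 0, -0.03, 0, 0, 0, 20, 0, 0, -0.06, 0, 0, 0, 20, 0, 0, -0.1, 0, 0, 0, 20, 0, 0, -0.14, 0, 0, 0, 20, 0, 0, -0.18, 0, 0, 0, 20, 0, 0, -0.2, 0, 0, 0, 20, 0, 0, -0.2, 0, 0, 0, 20],
)

```text
clock: 12.3
eef_pos: [0.544, 0.368, 0.1523]
tcp_rot: [0.725, 0.689, 0.003, 0.001]
ft_force: [0.5, -0.4, -1.8]
gripper_width: 0.0252
```

```bash
python3 - <<'E'
from h import *
s=ctrl.read_state();print(s['eef_pos'],s['tcp_rot'],s['ft_force'],s['ft_torque'],s['gripper_width'])
p=shot('side'); cv2.imwrite('pics/s2.png',cv2.resize(p['img'][170:320,190:350],None,fx=4,fy=4,interpolation=cv2.INTER_CUBIC)[:,:,::-1])
q=shot('scene'); cv2.imwrite('pics/s3.png',cv2.resize(q['img'][80:220,350:500],None,fx=4,fy=4,interpolation=cv2.INTER_CUBIC)[:,:,::-1])
for t in ('rod_knob','rod_tip'):
  for P in (p,q): print(t,[(d['centre'],d['confidence']) for d in models.landmark_of(P,t)[:2]])
E
```

```text
[0.54399203 0.36800779 0.15234819] [7.25198343e-01 6.88533665e-01 2.89553212e-03 6.10418438e-04] [ 0.5387378  -0.43551715 -1.82351316] [ 0.15861962 -0.01431407 -0.0264935 ] 0.025219427140056386
rod_knob [([234.1, 250.5], 0.89)]
rod_knob [([440.2, 132.9], 0.72)]
rod_tip []
rod_tip [([389.6, 152.5], 0.59)]
```

View pics/s2.png

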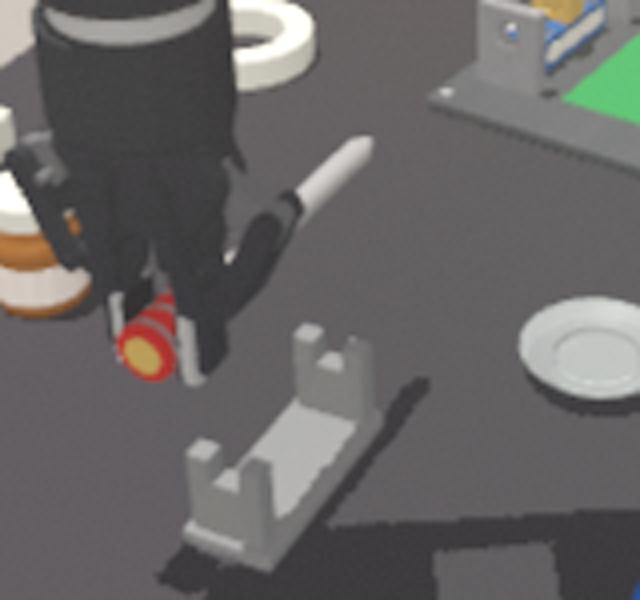

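View pics/s3.png

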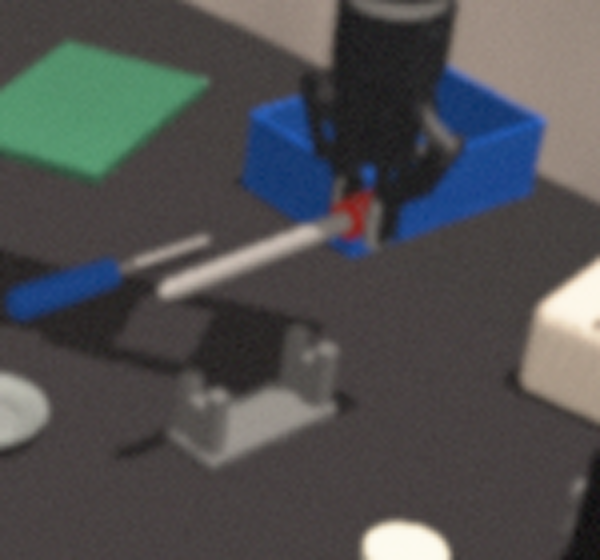

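```bash
cat >> h.py <<'E'
def tri(obs):
    A=np.zeros((3,3));b=np.zeros(3)
    for p,(u,v) in obs:
        c,d=ray(p,u,v); d=d/np.linalg.norm(d); M=np.eye(3)-np.outer(d,d); A+=M;b+=M@c
    X=np.linalg.solve(A,b); return X,[ (proj(p,X)-uv).round(1) for p,uv in obs]
E
python3 - <<'E'
from h import *
p=shot('side');q=shot('scene')
t,r=tri([(p,(280.9,205.9)),(q,(390.4,152.9))]);print('tip',t.round(4),r)
s=ctrl.read_state(); k=s['eef_pos']+[0,0,.001]
d=k-t;print('len',np.linalg.norm(d),'yaw',np.arctan2(-d[0],d[1]),'pitch(tip up+)',np.arcsin(-d[2]/np.linalg.norm(d)))
e=k+.018*d/np.linalg.norm(d);print('knob end proj side',proj(p,e),'obs 225.4 259.1')
E
```

```text
tip [0.5353 0.1895 0.1503] [array([ 0.6, -0.2]), array([0.5, 0.2])]
len 0.17771502724511407 yaw -0.039011911751953336 pitch(tip up+) 0.006693561053615162
knob end proj side [227.62203586 260.5701258 ] obs 225.4 259.1
```

```bash
python3 - <<'E'
from h import *
inc(rigT(0,.282,.15),np.pi/2-.1795)
E
```

```text
from [0.5422 0.3671 0.1481] to [0.6153 0.0728 0.15  ] dist 0.3032 ang 7.3
inc [-0.5801, 0.1766, -0.0037] [-0.0007, 0.0002, 0.0812]
```

Request:
carry_out(
  increments=[-0.04, 0.012, -0.004, 0, 0, 0.01, 20, -0.1, 0.03, -0.004, 0, 0, 0.02, 20, -0.16, 0.05, -0.004, 0, 0, 0.03, 20, -0.23, 0.07, -0.004, 0, 0, 0.04, 20, -0.3, 0.09, -0.004, 0, 0, 0.05, 20, -0.37, 0.113, -0.004, 0, 0, 0.06, 20, -0.44, 0.134, -0.004, 0, 0, 0.07, 20, -0.51, 0.155, -0.004, 0, 0, 0.081, 20, -0.56, 0.17, -0.004, 0, 0, 0.081, 20, -0.58, 0.177, -0.004, 0, 0, 0.081, 20, -0.58, 0.177, -0.004, 0, 0, 0.081, 20, -0.58, 0.177, -0.004, 0, 0, 0.081, 20],
)

```text
clock: 13.9
eef_pos: [0.6153, 0.0736, 0.1499]
tcp_rot: [0.767, 0.641, -0.001, -0.001]
ft_force: [-0.4, 0.0, -1.4]
gripper_width: 0.0251
```

```bash
python3 - <<'E'
from h import *
inc(rigT(0,.282,.056),np.pi/2-.1795)
E
```

```text
from [0.6153 0.0736 0.1499] to [0.6153 0.0728 0.056 ] dist 0.0939 ang 0.1
inc [-0.0015, 0.0008, 0.1877] [-0.0011, -0.0001, 0.0003]
```

Request:
carry_out(
  increments=[0, 0, 0.04, 0, 0, 0, 20, 0, 0, 0.09, 0, 0, 0, 20, 0, 0, 0.14, 0, 0, 0, 20, 0, 0, 0.17, 0, 0, 0, 20, -0.001, 0.001, 0.188, 0, 0, 0, 20, -0.001, 0.001, 0.188, 0, 0, 0, 20, -0.001, 0.001, 0.188, 0, 0, 0, 20],
)

```text
clock: 14.6
eef_pos: [0.6162, 0.0734, 0.0568]
tcp_rot: [0.767, 0.641, 0.0, -0.0]
ft_force: [0.7, -0.6, -2.4]
gripper_width: 0.0253
```

```bash
python3 - <<'E'
from h import *
s=ctrl.read_state();print(s['eef_pos'],s['tcp_rot'])
p=shot('side'); cv2.imwrite('pics/s4.png',cv2.resize(p['img'][130:260,240:400],None,fx=5,fy=5,interpolation=cv2.INTER_CUBIC)[:600,:,::-1])
q=shot('scene'); cv2.imwrite('pics/s5.png',cv2.resize(q['img'][170:290,210:370],None,fx=5,fy=5,interpolation=cv2.INTER_CUBIC)[:,:,::-1])
w=shot('wrist','w10.png')
E
```

```text
[0.61622493 0.07338249 0.05680918] [ 7.67350632e-01  6.41227676e-01  6.52809573e-05 -2.66266679e-04]
```

View pics/s4.png

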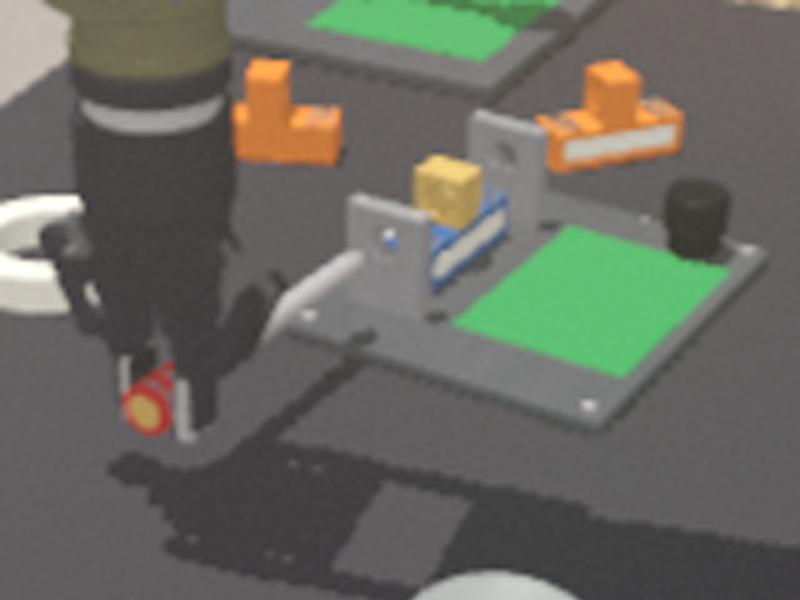

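View pics/s5.png

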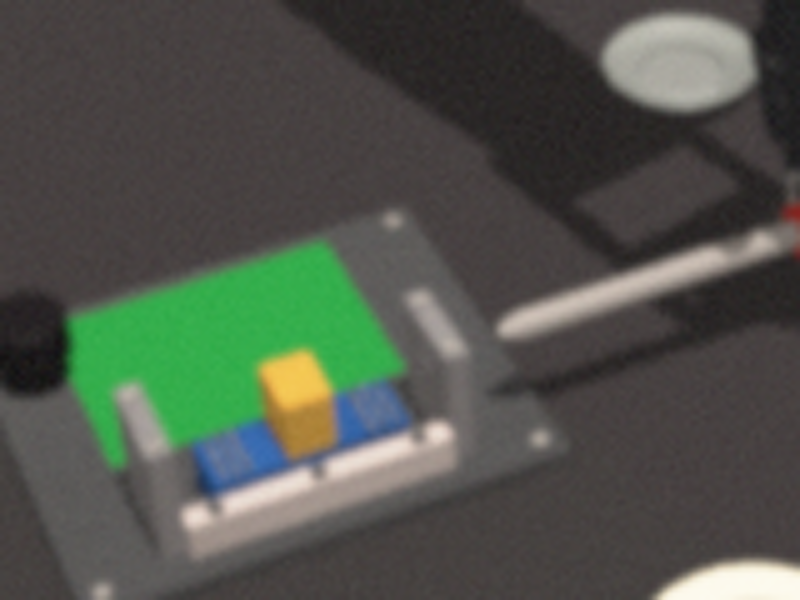

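View pics/w10.png

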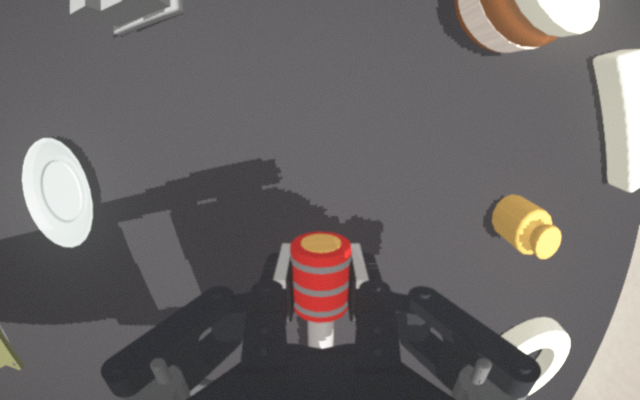

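```bash
python3 - <<'E'
from h import *
p=shot('side');q=shot('scene')
S=lambda U,V:(p,np.array([(U+.5)/5-.5+240,(V+.5)/5-.5+130])); C=lambda U,V:(q,np.array([(U+.5)/5-.5+210,(V+.5)/5-.5+170]))
def inrig(X):
    r=rz(.1795)@(X-[.534,-.199,0]); return (r-[.0315,0,0]).round(4)
for n,a,b in [('tip',S(359,257),C(500,327)),('plate front outer top',S(429,228),C(430,289)),('plate back outer top',S(347,200),C(468,350))]:
    X,r=tri([a,b]);print(n,X.round(4),inrig(X),r)
for n,L in [('near hole',(0,.077,.054)),('tip nominal',(0,.102,.057)),('pl f',(-.025,.077,.074)),('pl b',(.025,.077,.074))]:
    X=rigT(*L); print(n,((proj(p,X)-[240,130]+.5)*5-.5).round(0),((proj(q,X)-[210,170]+.5)*5-.5).round(0))
s=ctrl.read_state();print(inrig(s['eef_pos']), 2*np.arctan2(s['tcp_rot'][1],s['tcp_rot'][0])-np.pi/2)
E
```

```text
tip [ 0.5839 -0.1023  0.0577] [0.0003 0.1041 0.0577] [array([ 0.4, -0.2]), array([0.5, 0.3])]
plate front outer top [ 0.552  -0.1226  0.0715] [-0.0274  0.0784  0.0715] [array([-0.3,  0.2]), array([-0.4, -0.2])]
plate back outer top [ 0.6041 -0.1336  0.0753] [0.0258 0.0768 0.0753] [array([ 0.4, -0.2]), array([0.5, 0.3])]
near hole [387. 243.] [450. 351.]
tip nominal [364. 256.] [498. 330.]
pl f [425. 223.] [427. 288.]
pl b [350. 201.] [470. 352.]
[0.0009 0.2824 0.057 ] -0.1790641347251689
```

```bash
python3 - <<'E'
from h import *
inc(rigT(0,.282,.0532),np.pi/2-.1795)
inc(rigT(0,.242,.0532),np.pi/2-.1795)
E
```

```text
from [0.6163 0.0731 0.057 ] to [0.6153 0.0728 0.0532] dist 0.004 ang 0.0
inc [-0.0007, -0.0017, 0.0077] [0.0001, -0.0003, 0.0003]
from [0.6163 0.0731 0.057 ] to [0.6082 0.0335 0.0532] dist 0.0406 ang 0.0
inc [-0.0807, -0.0018, 0.0076] [0.0001, -0.0003, 0.0003]
```

Request:
carry_out(
  increments=[0, -0.0015, 0.008, 0, 0, 0, 20, 0, -0.0015, 0.008, 0, 0, 0, 20, -0.014, -0.0015, 0.008, 0, 0, 0, 20, -0.028, -0.0015, 0.008, 0, 0, 0, 20, -0.04, -0.0015, 0.008, 0, 0, 0, 20, -0.052, -0.0015, 0.008, 0, 0, 0, 20, -0.062, -0.0015, 0.008, 0, 0, 0, 20, -0.07, -0.0015, 0.008, 0, 0, 0, 20, -0.076, -0.0015, 0.008, 0, 0, 0, 20, -0.076, -0.0015, 0.008, 0, 0, 0, 20],
)

```text
clock: 15.85
eef_pos: [0.6087, 0.0354, 0.053]
tcp_rot: [0.768, 0.641, 0.0, -0.0]
ft_force: [0.2, 0.4, -2.1]
gripper_width: 0.0253
```

```bash
python3 - <<'E'
from h import *
s=ctrl.read_state();print(s['eef_pos'],s['ft_force'],s['ft_torque'])
p=shot('side'); cv2.imwrite('pics/s6.png',cv2.resize(p['img'][130:240,250:390],None,fx=5.5,fy=5.5,interpolation=cv2.INTER_CUBIC)[:600,:,::-1])
q=shot('scene'); cv2.imwrite('pics/s7.png',cv2.resize(q['img'][190:290,210:340],None,fx=6,fy=6,interpolation=cv2.INTER_CUBIC)[:,:,::-1])
inc(rigT(0,.202,.0532),np.pi/2-.1795)
E
```

```text
[0.60867937 0.03541405 0.05300764] [ 0.22508138  0.40986479 -2.11664013] [ 0.15585969 -0.05477887 -0.04264486]
from [0.6088 0.0358 0.053 ] to [ 0.6011 -0.0059  0.0532] dist 0.0423 ang 0.0
inc [-0.0847, -0.0003, -0.0004] [0.0001, -0.0004, 0.0002]
```

View pics/s6.png

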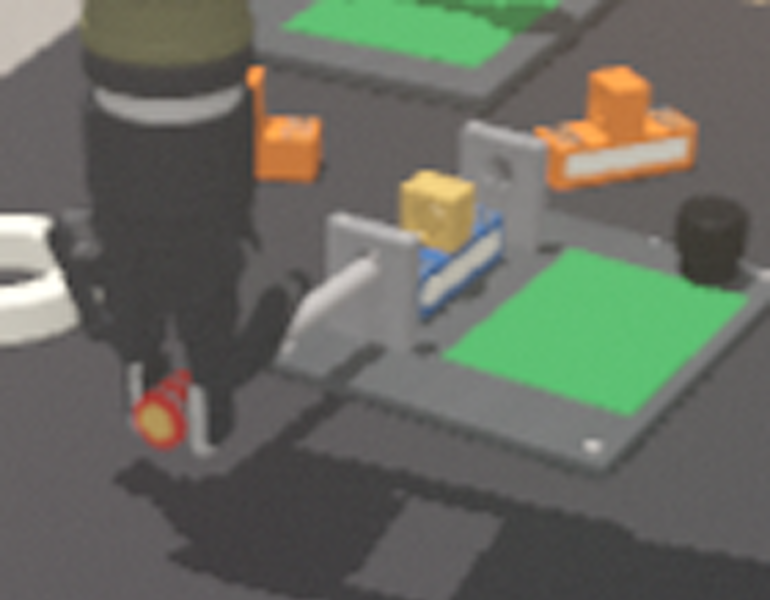

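View pics/s7.png

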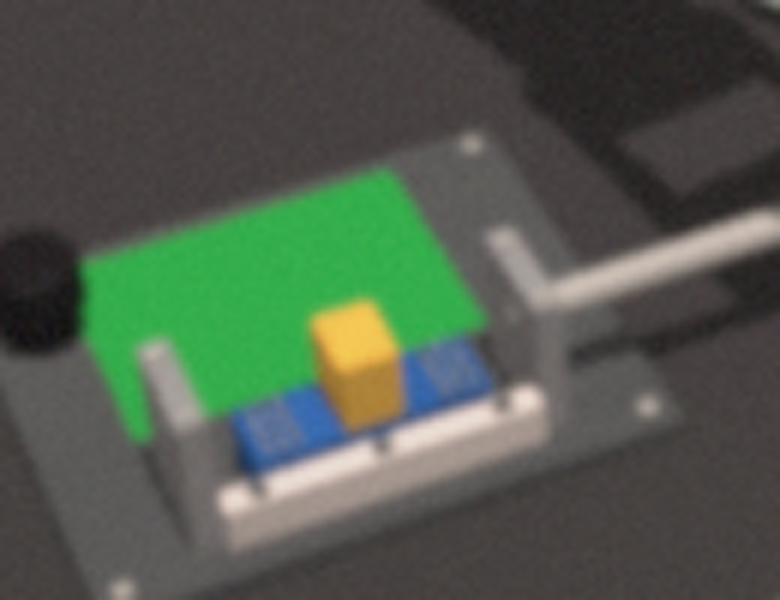

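The tip has entered the near hole with no contact force. Advance 40 mm.

Request:
carry_out(
  increments=[-0.01, 0, 0, 0, 0, 0, 20, -0.02, 0, 0, 0, 0, 0, 20, -0.032, 0, 0, 0, 0, 0, 20, -0.044, 0, 0, 0, 0, 0, 20, -0.056, 0, 0, 0, 0, 0, 20, -0.066, 0, 0, 0, 0, 0, 20, -0.076, 0, 0, 0, 0, 0, 20, -0.084, 0, 0, 0, 0, 0, 20, -0.084, 0, 0, 0, 0, 0, 20],
)

```text
clock: 16.85
eef_pos: [0.6012, -0.006, 0.053]
tcp_rot: [0.768, 0.641, 0.0, -0.0]
ft_force: [-0.1, -0.4, -2.2]
gripper_width: 0.0251
```

```bash
python3 - <<'E'
from h import *
s=ctrl.read_state();print(s['eef_pos'],s['ft_force'],s['ft_torque'])
p=shot('side'); cv2.imwrite('pics/s8.png',cv2.resize(p['img'][130:240,250:390],None,fx=5.5,fy=5.5,interpolation=cv2.INTER_CUBIC)[:600,:,::-1])
q=shot('scene'); cv2.imwrite('pics/s9.png',cv2.resize(q['img'][190:290,210:340],None,fx=6,fy=6,interpolation=cv2.INTER_CUBIC)[:,:,::-1])
inc(rigT(0,.202,.0532),np.pi/2-.1795)
E
```

```text
[ 0.60122141 -0.00603777  0.05300231] [-0.12917476 -0.36001536 -2.15628104] [ 0.08113428 -0.04592751  0.00993483]
from [ 0.6013 -0.0055  0.053 ] to [ 0.6011 -0.0059  0.0532] dist 0.0004 ang 0.0
inc [-0.0007, -0.0003, -0.0004] [0.0001, -0.0005, 0.0001]
```

View pics/s9.png

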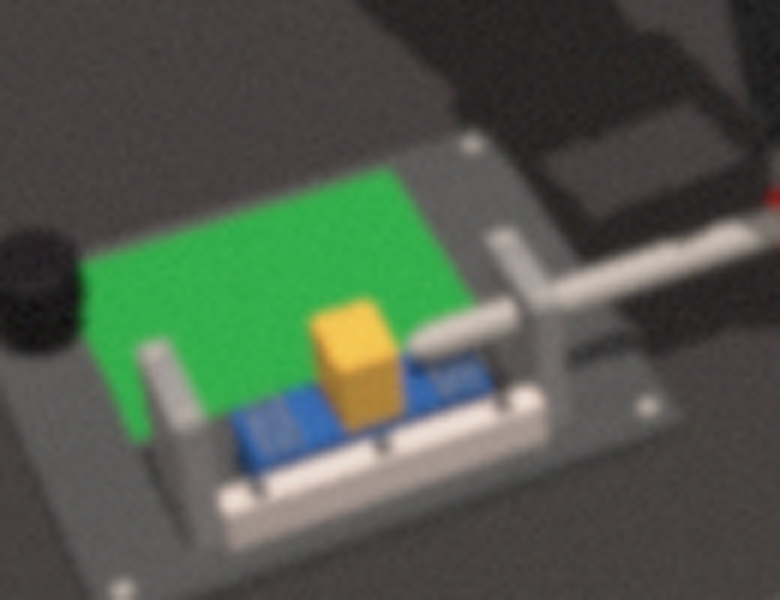

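Request:
carry_out(
  increments=[-0.01, 0, 0, 0, 0, 0, 20, -0.02, 0, 0, 0, 0, 0, 20, -0.03, 0, 0, 0, 0, 0, 20, -0.04, 0, 0, 0, 0, 0, 20, -0.05, 0, 0, 0, 0, 0, 20, -0.06, 0, 0, 0, 0, 0, 20, -0.07, 0, 0, 0, 0, 0, 20, -0.08, 0, 0, 0, 0, 0, 20, -0.09, 0, 0, 0, 0, 0, 20, -0.1, 0, 0, 0, 0, 0, 20, -0.104, 0, 0, 0, 0, 0, 20, -0.104, 0, 0, 0, 0, 0, 20],
)

```text
clock: 18.15
eef_pos: [0.592, -0.057, 0.053]
tcp_rot: [0.768, 0.641, 0.0, -0.0]
ft_force: [0.7, -0.2, -1.7]
gripper_width: 0.025
```

```bash
python3 - <<'E'
from h import *
s=ctrl.read_state();print(s['eef_pos'],s['ft_force'],s['ft_torque'])
q=shot('scene'); cv2.imwrite('pics/s10.png',cv2.resize(q['img'][190:290,210:340],None,fx=6,fy=6,interpolation=cv2.INTER_CUBIC)[:,:,::-1])
inc(rigT(0,.11,.0532),np.pi/2-.1795)
inc(rigT(0,.095,.0532),np.pi/2-.1795)
E
```

```text
[ 0.59198388 -0.05703364  0.05299876] [ 0.69209462 -0.168464   -1.68297765] [ 0.02939991 -0.02516257 -0.01108862]
from [ 0.592  -0.0568  0.053 ] to [ 0.5846 -0.0964  0.0532] dist 0.0403 ang 0.1
inc [-0.0805, -0.0004, -0.0005] [0.0001, -0.0006, -0.0001]
from [ 0.592  -0.0568  0.053 ] to [ 0.582  -0.1112  0.0532] dist 0.0553 ang 0.1
inc [-0.1105, -0.0004, -0.0006] [0.0001, -0.0006, -0.0001]
```

View pics/s10.png

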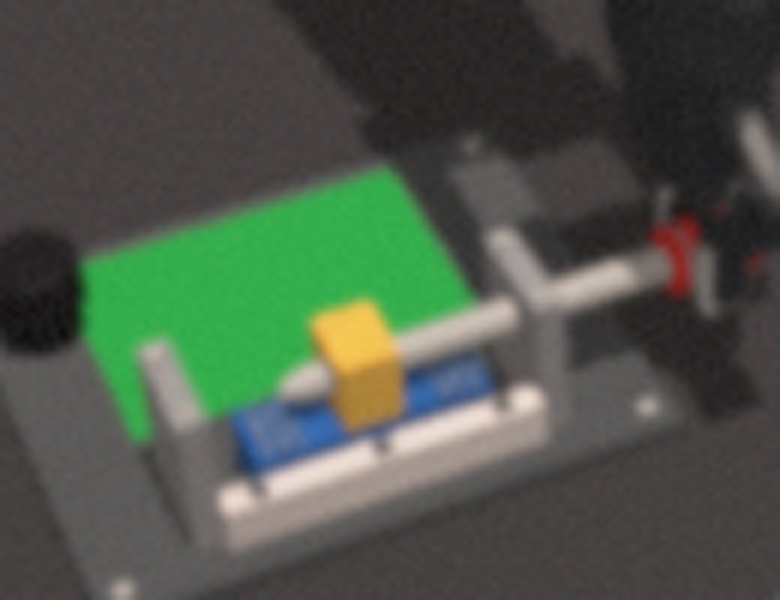

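Through the clamp block, lamp unmoved, no contact force. On to the far plate.

Request:
carry_out(
  increments=[-0.01, 0, 0, 0, 0, 0, 20, -0.02, 0, 0, 0, 0, 0, 20, -0.03, 0, 0, 0, 0, 0, 20, -0.04, 0, 0, 0, 0, 0, 20, -0.05, 0, 0, 0, 0, 0, 20, -0.06, 0, 0, 0, 0, 0, 20, -0.07, 0, 0, 0, 0, 0, 20, -0.08, 0, 0, 0, 0, 0, 20, -0.09, 0, 0, 0, 0, 0, 20, -0.09, 0, 0, 0, 0, 0, 20],
)

```text
clock: 19.2
eef_pos: [0.5839, -0.1017, 0.0529]
tcp_rot: [0.768, 0.641, 0.0, -0.0]
ft_force: [-0.1, -0.1, -3.3]
gripper_width: 0.0252
```

```bash
python3 - <<'E'
from h import *
s=ctrl.read_state();print(s['eef_pos'],s['ft_force'],s['ft_torque'])
q=shot('scene'); cv2.imwrite('pics/s11.png',cv2.resize(q['img'][190:290,210:340],None,fx=6,fy=6,interpolation=cv2.INTER_CUBIC)[:,:,::-1])
inc(rigT(0,.095,.0532),np.pi/2-.1795)
E
```

```text
[ 0.58388272 -0.10174006  0.05294957] [-0.0979575  -0.10179938 -3.28176056] [0.02266998 0.00519168 0.00466005]
from [ 0.5839 -0.1014  0.0529] to [ 0.582  -0.1112  0.0532] dist 0.0099 ang 0.1
inc [-0.0198, -0.0004, -0.0005] [0.0002, -0.0006, -0.0004]
```

View pics/s11.png

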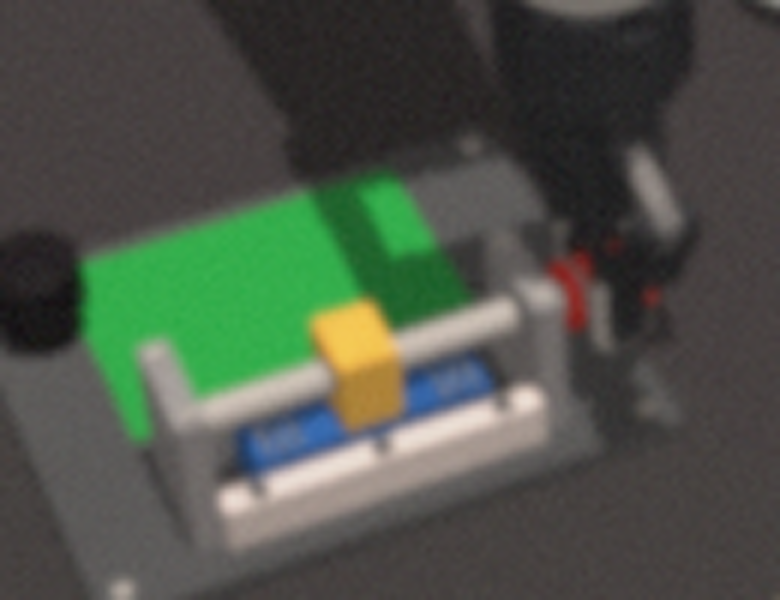

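Request:
carry_out(
  increments=[-0.006, 0, -0.0005, 0, 0, 0, 20, -0.011, 0, -0.0005, 0, 0, 0, 20, -0.015, 0, -0.0005, 0, 0, 0, 20, -0.018, 0, -0.0005, 0, 0, 0, 20, -0.02, 0, -0.0005, 0, 0, 0, 20, -0.02, 0, -0.0005, 0, 0, 0, 20],
)

```text
clock: 19.85
eef_pos: [0.5822, -0.1107, 0.0532]
tcp_rot: [0.768, 0.641, 0.001, -0.001]
ft_force: [1.1, 3.7, -2.5]
gripper_width: 0.025
```

Request:
carry_out(
  increments=[-0.002, 0, 0, 0, 0, 0, 20, -0.004, 0, 0, 0, 0, 0, 20, -0.004, 0, 0, 0, 0, 0, 20],
)

```text
clock: 20.15
eef_pos: [0.5822, -0.1108, 0.0532]
tcp_rot: [0.768, 0.64, 0.002, -0.002]
ft_force: [2.1, 9.3, -1.4]
gripper_width: 0.0255
```

```bash
python3 - <<'E'
from h import *
s=ctrl.read_state();print(s['eef_pos'],s['ft_force'],s['ft_torque'])
q=shot('scene'); cv2.imwrite('pics/s12.png',cv2.resize(q['img'][190:290,210:340],None,fx=6,fy=6,interpolation=cv2.INTER_CUBIC)[:,:,::-1])
p=shot('side'); cv2.imwrite('pics/s13.png',cv2.resize(p['img'][130:240,250:390],None,fx=5.5,fy=5.5,interpolation=cv2.INTER_CUBIC)[:600,:,::-1])
E
```

```text
[ 0.58221614 -0.11081862  0.05315605] [ 2.14254717  9.32738553 -1.40559879] [ 1.45169212 -0.35912591  0.07425744]
```

View pics/s12.png

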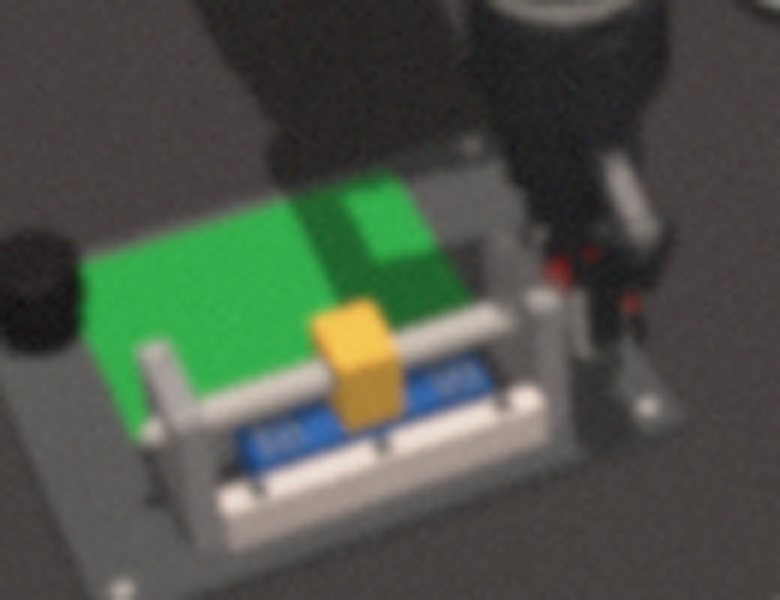

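View pics/s13.png

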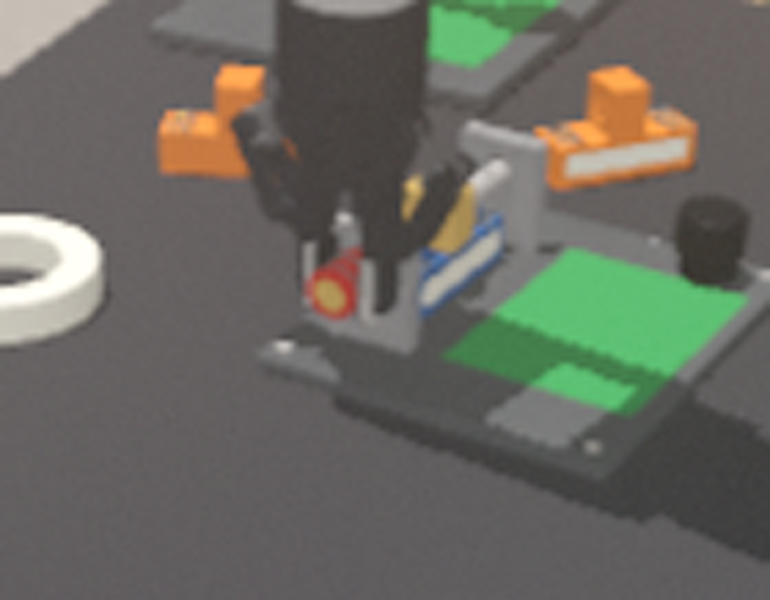

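Request:
carry_out(
  increments=[-0.002, 0, 0, 0, 0, 0, 20, -0.003, 0, 0, 0, 0, 0, 20, -0.002, 0, 0, 0, 0, 0, 30, -0.002, 0, 0, 0, 0, 0, 45, 0, 0, 0, 0, 0, 0, 60, 0, 0, 0, 0, 0, 0, 60, 0, 0, 0, 0, 0, 0, 60],
)

```text
clock: 20.95
eef_pos: [0.5823, -0.1111, 0.0534]
tcp_rot: [0.768, 0.64, 0.002, -0.001]
ft_force: [0.0, -0.4, -0.4]
gripper_width: 0.06
```

```bash
python3 - <<'E'
from h import *
s=ctrl.read_state();print(s['eef_pos'],s['ft_force'],s['ft_torque'],s['gripper_width'])
q=shot('wrist','w12.png')
E
```

```text
[ 0.58231485 -0.11111645  0.05336699] [ 0.01783748 -0.35901578 -0.42597525] [ 0.00700725  0.07636819 -0.01999636] 0.059974040977400715
```

View pics/w12.png

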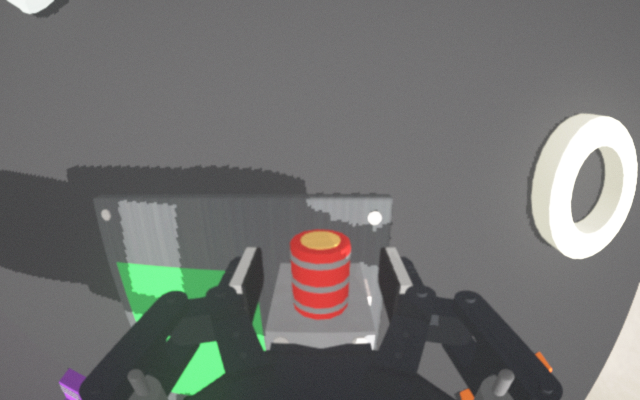

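Released, jaws clear of the knob (320,275). Rise straight up, then move aside to look.

Request:
carry_out(
  increments=[0, 0, -0.03, 0, 0, 0, 60, 0, 0, -0.08, 0, 0, 0, 60, 0, 0, -0.16, 0, 0, 0, 60, 0, 0, -0.24, 0, 0, 0, 60, 0, 0, -0.32, 0, 0, 0, 60, 0, 0, -0.38, 0, 0, 0, 60, -0.1, -0.1, -0.38, 0, 0, 0, 60, -0.2, -0.1, -0.38, 0, 0, 0, 60, -0.3, -0.1, -0.38, 0, 0, 0, 60, -0.3, -0.1, -0.38, 0, 0, 0, 60, -0.3, -0.1, -0.38, 0, 0, 0, 60],
)

```text
clock: 22.1
eef_pos: [0.5053, -0.2525, 0.2436]
tcp_rot: [0.769, 0.639, 0.002, -0.001]
ft_force: [0.9, 0.4, -0.8]
gripper_width: 0.06
```

```bash
python3 - <<'E'
from h import *
s=ctrl.read_state();print(s['eef_pos'],s['ft_force'])
w=shot('wrist','w13.png')
q=shot('scene','sc_end.png'); cv2.imwrite('pics/s14.png',cv2.resize(q['img'][190:290,210:340],None,fx=6,fy=6,interpolation=cv2.INTER_CUBIC)[:,:,::-1])
p=shot('side','sd_end.png'); cv2.imwrite('pics/s15.png',cv2.resize(p['img'][130:240,250:390],None,fx=5.5,fy=5.5,interpolation=cv2.INTER_CUBIC)[:600,:,::-1])
E
```

```text
[ 0.50533008 -0.25253141  0.24360009] [ 0.9003278   0.38804397 -0.80577741]
```

View pics/w13.png

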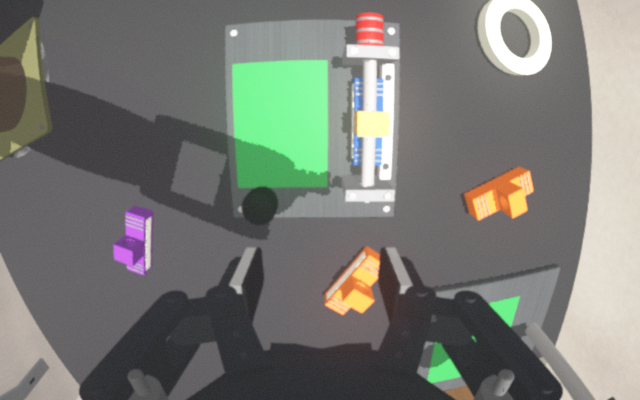

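View pics/s14.png

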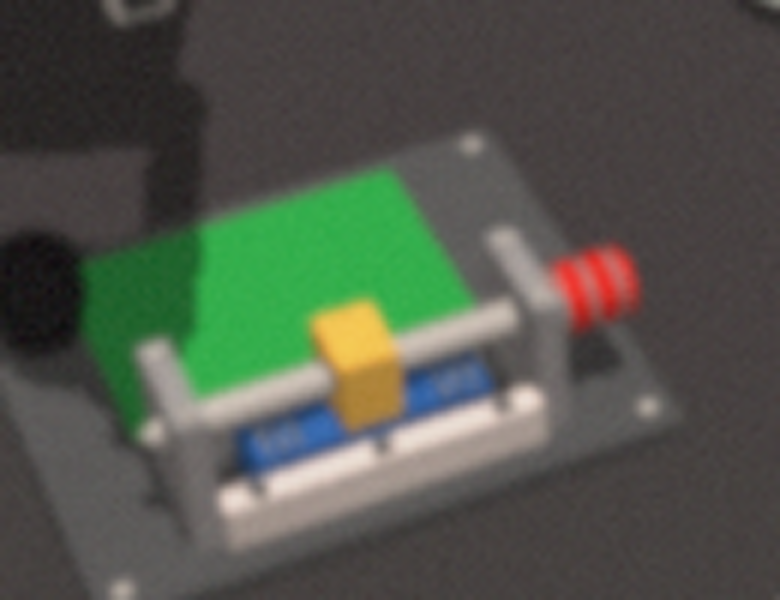

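View pics/s15.png

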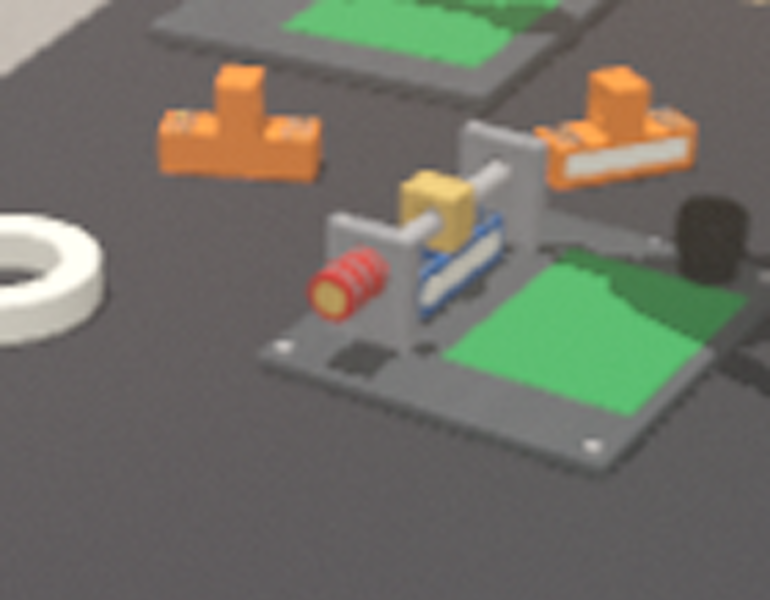

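```bash
python3 - <<'E'
import cv2
i=cv2.imread('pics/w13.png')[5:210,325:410]
cv2.imwrite('pics/w13c.png',cv2.resize(i,None,fx=2.9,fy=2.9,interpolation=cv2.INTER_CUBIC))
E
```

```text
(no output)
```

View pics/w13c.png

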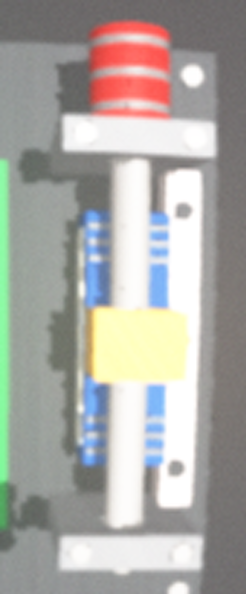

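```bash
python3 - <<'E'
from h import *
inc(rigT(0.01,-.12,.2),np.pi/2-.1795)
E
```

```text
from [ 0.5062 -0.2497  0.2429] to [ 0.5534 -0.3245  0.2   ] dist 0.0982 ang 0.3
inc [-0.1307, 0.1196, 0.0851] [0.0005, -0.0035, -0.0003]
```

Request:
carry_out(
  increments=[-0.13, 0.12, 0.085, 0, 0, 0, 60, -0.13, 0.12, 0.085, 0, 0, 0, 60, -0.13, 0.12, 0.085, 0, 0, 0, 60, -0.13, 0.12, 0.085, 0, 0, 0, 60],
)

```text
clock: 22.65
eef_pos: [0.554, -0.3228, 0.1982]
tcp_rot: [0.767, 0.641, 0.002, -0.003]
ft_force: [-1.0, 0.7, 0.9]
gripper_width: 0.0598
```

```bash
python3 - <<'E'
from h import *
w=shot('wrist'); cv2.imwrite('pics/w14.png',cv2.resize(w['img'][:240,200:440],None,fx=2.5,fy=2.5,interpolation=cv2.INTER_CUBIC)[:,:,::-1])
E
```

```text
(no output)
```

View pics/w14.png

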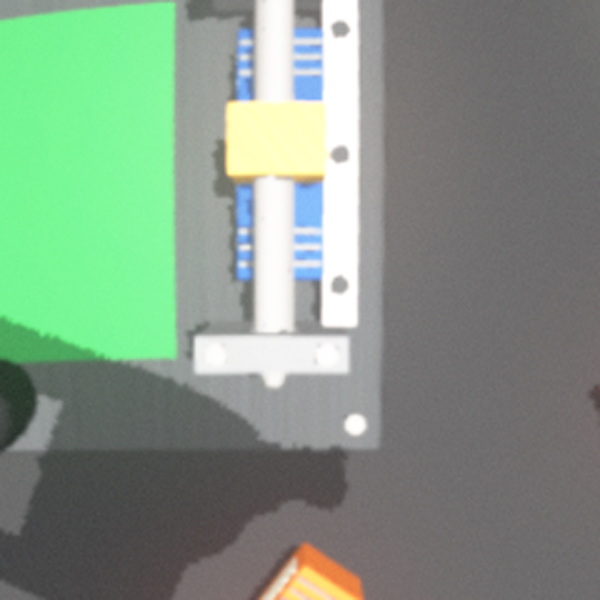

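The light is flush along the rail, the tip stands out of the far plate, and the knob touches the near plate. Handing in.

```bash
python3 - <<'E'
from h import *
print(ctrl.finish_job())
E
```

```text
the job is handed in; nothing more can be done
None
```

The job is done and handed in at about 23 s. No verdict came back, so the result rests on my own checks.

- **Light:** I pushed it with both fingers until the arm stopped moving at about 10 N. The last overhead view shows its back flush and parallel along the rail, with the light between the side plates.
- **Rod:** I lifted it by the knob and threaded it through the near plate, the gold block and the far plate. Lateral force stayed under about 1 N until the knob met the near plate.
- **Knob:** It seated against a 9 N stop with the tool within about 0.5 mm of the calculated home position. The tip stands out of the far plate. I judged the knob home from that stop and the scene view, because in the overhead view the plate hides the gap.
- **Release:** After letting go the tool read no contact force, and the arm was clear of everything at hand-in.
- **Other objects:** No move touched or came close to the lens, ring light, dish, weight or jar. I did not re-measure their positions at the end.
- **One disagreement:** The gripper read about 25 mm on the 28 mm knob. The rod still held level and did not slip.

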